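# Lid on the scenic mill, held at pulse

## Task

The modeller's little mill is loaded with cork, but its scoop was left lying across the open mouth: hang the scoop by its eye on the free front hook of the tool stand and let it hang there. Then put the lid into the mill with its two lugs down through the two notches of the collar, twist it clockwise (seen from above) to the half-way pulse position, bar grip at 45 degrees on the orange marks, never on into the lock click at the red marks, and finish holding it there against its return spring, hand still on the grip. Leave the other things on the bench where they are.

Things in the scene. Friction and masses are not known exactly. Their poses are not given: they have to be found in the camera images.
- mill: The mill, fixed on the mat: white round motor housing with a grey bayonet collar, 116 mm across, 150 mm high. Origin at the centre of its underside, z up. Two notches in the collar's lip lie on its +x and -x sides, with white marks beside them; orange marks 45 degrees and red marks 90 degrees clockwise from those (seen from above). Its yaw is 0 to 46 degrees.
- mill_mouth (a point): Centre of the mill's mouth, level with the collar's flat top, 150 mm above the mill's origin. The mouth is a round opening 80 mm across in a lip 5 mm thick; the notches are straight, 20 mm wide, and reach out to 95 mm across; under the lip runs a channel 15 mm high. The bowl below is about 60 mm deep.
- lid: The lid, loose, upright on the mat: black, origin at the centre of its underside, z up, 140 g. Skirt 75 mm across (68 at its foot), 20 mm high; two lugs on it at +x and -x, 13 mm wide, 91 mm across, 5 to 12 mm up; flange 98 mm across, 20 to 24 mm up. Same after half a turn. Drops in only with its x axis along the mill's (play 4 degrees, 2.5 mm); seated, its origin is 130 mm above the mill's.
- lid_grip (a point): A point in the lid's orange bar grip, on the lid's axis, 46 mm above its origin. The bar lies along the lid's x axis, above the lugs: 62 mm long, 15 mm wide, from the flange's top (24 mm) up to 54 mm above the origin; white stripes on the flange mark its two ends, over the lugs.
- mill_switch (a joint): Sprung switch ring in the mill's channel, pushed by the lugs: 0 at rest; in rad, the lid's clockwise turn from the notches less about 0.11 (0.67 at pulse). Its spring (0.04 N m at rest, 0.12 at pulse) turns a lid let go back. From 62 degrees of lid turn the lugs meet sprung balls; past them (1.15 and more here) the lid clicks locked. A stop bars anticlockwise turning from the notches.
- scoop: The scoop, loose, lying flat across the mill's mouth: open aluminium trough 65 x 34 x 18 mm at the -x end, dark blue handle 16 mm wide, 12 mm thick, from -30 to +79 mm along x, eye at the +x end. Origin on its flat underside near the centre of mass, x along the tool towards the eye, z up. 195 mm long (-95 to +100 mm), 60 g.
- scoop_eye (a point): Centre of the scoop's eye: ring 26 mm across, 6 mm thick, with a 16 mm hole along the scoop's z, 87 mm from the scoop's origin along +x, 3 mm above its underside.
- tool_stand: The tool stand, fixed: wooden foot 100 x 110 x 14 mm, upright steel post 10 mm thick, 271 mm high, in its middle. Origin at the centre of its underside, z up. The free front hook, 6 mm round, runs level from the post along the stand's -x axis for 70 mm, 235 mm up, then turns straight up. Two hooks at the back hold cutters and tweezers. Its yaw varies up to 20 degrees.
- hook_tip (a point): Top end of the free hook's upturned tip (6 mm round, straight up), 264 mm above the stand's underside, 29 mm above the axis of the hook's level part and 70 mm from the post's axis.
- hook_arm (a point): Point on top of the hook's level part, 40 mm from the post's axis. An eye dropped over the tip and let go slides on to the level part, and the scoop swings down to hang trough end down, its eye round the level part.
- model_boat: Grey model boat, 200 mm long, 85 mm high to its mast, on a cradle, bystander. Origin under its middle.
- paint_jar_grey: Grey paint jar, 38 mm across, 44 mm high, bystander. Origin at its foot.
- paint_jar_red: Red paint jar, 38 mm across, 44 mm high, bystander. Origin at its foot.
- glue_bottle: White glue bottle with a red cap, 40 mm across, 85 mm high, bystander. Origin at its foot.
- cork_block: Cork block 75 x 55 x 30 mm, bystander. Origin under its middle.
- sanding_block: Sanding block 90 x 34 x 20 mm, bystander. Origin under its middle.
- putty_tin: Flat putty tin, 64 mm across, 34 mm high, bystander. Origin under its middle.

How it is judged:
On the way, in this order (a step that is already met when the one before it is completed fails the run):
1. the scoop hangs by its eye on the free hook, let go (x of scoop_eye in the frame of tool_stand between -0.07 and -0.004 m and y of scoop_eye in the frame of tool_stand between -0.012 and 0.012 m and z of scoop_eye in the frame of tool_stand between 0.212 and 0.242 m and angle between scoop's own x axis and vertical below 0.35 rad and contact force between scoop and tool_stand above 0.1 N and contact force between the fingers and scoop below 0.05 N), for 0.2 s.
2. the lid sits in the notches, not yet twisted (horizontal distance between lid and mill below 0.006 m and z of lid in the frame of mill between 0.126 and 0.134 m and angle between lid's own z axis and vertical below 0.07 rad and angle between the x axis of lid and the x axis of mill, either way round below 0.25 rad and value of joint mill_switch below 0.2 rad), for 0.1 s.
At the end, for the whole second after the job is handed in: The scoop hangs by its eye on the free hook's level part, trough down within 20 degrees, let go, nearly still. The lid is fully down in the collar (within 4 mm, centred within 6 mm), turned clockwise 35 to 55 degrees from the notches, the switch ring with it, the fingers still gripping it (all of step 1 and linear speed of scoop below 0.1 m/s and horizontal distance between lid and mill below 0.006 m and z of lid in the frame of mill between 0.126 and 0.134 m and angle between lid's own z axis and vertical below 0.07 rad and angle between the x axis of lid and the x axis of mill, either way round between 0.61 and 0.96 rad and value of joint mill_switch between 0.45 and 0.92 rad and contact force between the fingers and lid above 3 N); the arm keeps its last pose, push and grip.
It fails at once if the lid is twisted on into the lock click (value of joint mill_switch above 1.15 rad).
It fails at once if a bystander is knocked out of its place (distance of any of model_boat, paint_jar_grey, paint_jar_red, glue_bottle, cork_block, sanding_block, putty_tin from where it was at the start of the episode above 0.03 m).
It also fails if it takes over 67 s, if anything falls off the work surface, if the arm or the gripper's body presses on something with over 40 N, if the wrist force passes 120 N, or if a joint passes its speed limit or range.

## Robot

A 6-joint arm with a two-finger parallel gripper is mounted at the origin on the work surface. World frame = base frame: x ahead of the robot, y to its left, z up, the work surface at z = 0. Lengths are in m, angles in rad, forces in N, time in s.
With the tool pointing down it reaches from about 0.35 to 0.975 m from the base axis. Payload 4.9 kg.
Tool frame: the origin (TCP) lies on the centre line of the jaws, within the pads' length; the fingertips stand 14 mm ahead of it and the grasp point (between the pads) lies 5 mm behind it; z points along the fingers, y is the line along which they close (so a half turn about z gives the same grasp; the last joint's range is limited). The gripper opens to 85 mm and grips with 20 to 120 N. Pads are 22 mm wide; open, the fingers measure 114 mm over their backs; the gripper's body (76 mm by 85 mm) begins 54 mm behind the grasp point. The pads swing forward as they close: fully open they stand 13 mm farther back than shut.
Start: joints at [1.224, 0.053, 1.613, -0, 1.476, -0.119], TCP at [0.141, 0.609, 0.245] pointing down, gripper open.
Joint ranges: [-3.01, 3.01], [-1.01, 2.22], [0.06, 2.58], [-1.02, 4.17], [0.09, 2.62], [-3.14, 3.14]. Speed limits (rad/s): [2.57, 2.57, 3.14, 3.14, 3.14, 3.14].

## Interface

Orientations are given as a unit quaternion [w, x, y, z].
In Python, from plant import * gives the robot as it stands.
- The arm moves only by the tool send_rows, never from a script. Its argument "steps" is a list of rows, each an object with "translation": the shift along the tool's x, y, z in cm, a list of three; "delta_rot": the turn, a rotation vector about the tool's x, y, z in rad, a list of three; "jaw": the finger opening in cm, from 0 to 8.54. In form: [{"translation": [dx, dy, dz], "delta_rot": [rx, ry, rz], "jaw": jaw}, ...]. A call has exactly 8 rows; each row is the pose to reach, as a shift and turn from the pose commanded when the call began, along the tool's axes at that moment; what a row does not reach only later rows make up. A row lasts 1/10 s, in which the tool goes at most 50 mm and 8.59 degrees, less where a joint would pass 70% of its speed; a pose out of reach is approached as far as the arm can. A call with a gripper value outside its range is refused whole. The fingers move at their own pace and stop on an object; the grip force is fixed at half the most. Time passes only in rows, so rows that repeat a pose let the fingers close, or fill a call up. It gives the time, the measured TCP pose, the force, the opening and the grip force at its end, in the units of the state.
- state(): the state, without advancing time (a new reading comes with each control period).
- grab_frame(name): name is "scene" or "top" or "wrist"; returns a dict with "pixels" (480x640x3 uint8, blue, green, red), "range_z" (480x640 float32, m along the optical axis (not along the pixel's ray), 0 where there is no reading), "fx", "fy", "cx", "cy" (pixels), "rvec" (rotation vector, rad) and "tvec" (3), from world to camera coordinates, as OpenCV has them. Camera axes: x right, y down, z forward; pixel columns grow to the right and rows downward; lengths in m; the calibration is good to about 2 mm. A picture is of the moment at which its call begins.
- job_done(): hands the job in; it is judged then, once.
The state is a dict: "time": time; "joint_pos": joint angles; "joint_vel": joint speeds; "joint_efforts": joint torques, N m; "tool_pos": TCP position; "tool_rot": TCP orientation; "contact_force": force on the tool from outside, world axes, zero at the start; "ft_torque": the same for the moment, N m; "gripper_width": opening from 0.0 (shut) to 1.0 (fully open); "grasp_force": force on a finger pad.
Only numpy, scipy, OpenCV 4.12 (cv2) and the standard library are available. Lean on these libraries where they do the work, as an engineer would, in place of code of your own. Each camera call takes 0.05 s, during which the arm holds its last target. There are 200 camera calls.

## Working session

There is one attempt and no reset: what is moved stays moved. The work goes in short steps, Python scripts to look and compute and a tool call to move; the robot and the scene stay as the last step left them, time stands still between calls to the robot, and variables do not carry over. Pictures are saved under pics/ and viewed, at most 10 in all, crops included, and the job is handed in when it is done.

Besides the shell and the picture viewer there is one more tool, called as name([rows], argument=value, ...), one row to a line, values as JSON. send_rows: Moves the arm, as the interface text tells. Its arguments: {"type":"object","properties":{"steps":{"type":"array","items":{"type":"object","properties":{"translation":{"type":"array","items":{"type":"number"}},"delta_rot":{"type":"array","items":{"type":"number"}},"jaw":{"type":"number"}}}}},"required":["steps"]}

```bash
ls; mkdir -p pics; cat > h.py <<'E'
import numpy as np, cv2
from scipy.spatial.transform import Rotation as R
def cloud(f):
    z=f["range_z"];v,u=np.mgrid[:480,:640]
    P=np.stack([(u-f["cx"])/f["fx"]*z,(v-f["cy"])/f["fy"]*z,z],-1)
    Rm=cv2.Rodrigues(np.array(f["rvec"],float))[0]
    W=(P-np.array(f["tvec"]).reshape(3))@Rm
    W[z<=0]=np.nan
    return W
E
python3 - <<'E'
from plant import *
from h import *
print(state())
for n in ["scene","top"]:
    f=grab_frame(n); cv2.imwrite(f"pics/{n}0.png",f["pixels"]); np.savez(f"{n}0.npz",**f)
    print(n,f["fx"],f["rvec"],f["tvec"])
E
```

```text
pics
{'time': 0.0, 'joint_pos': array([ 1.22396662e+00,  5.33789405e-02,  1.61430948e+00,  1.40955282e-05,
        1.47600312e+00, -1.18987017e-01]), 'joint_vel': array([ 0.00059128,  0.00016979,  0.00025431,  0.00081526, -0.00041389,
       -0.00147588]), 'joint_efforts': array([-1.25504866e-03, -3.93685198e+01, -3.70174706e+01, -2.47762700e-04,
        7.05985483e-03, -1.35787369e-05]), 'tool_pos': array([0.14095505, 0.60828087, 0.24404006]), 'tool_rot': array([-2.49046268e-04,  1.13675700e-01,  9.93517355e-01, -1.01948838e-03]), 'contact_force': array([ 0.19543288, -0.6286489 , -0.39929943]), 'ft_torque': array([ 0.04064242, -0.01523928,  0.06263124]), 'grasp_force': 0.0, 'gripper_width': 1.001918791352947}
scene 509.0606787654345 [ 1.31943189  2.16865022 -0.9560557 ] [ 0.25956599 -0.1987885   1.54935879]
top 547.646333116611 [ 2.10385161 -2.13432162  0.21263889] [0.01573196 0.60359899 1.32989134]
```

View pics/scene0.png

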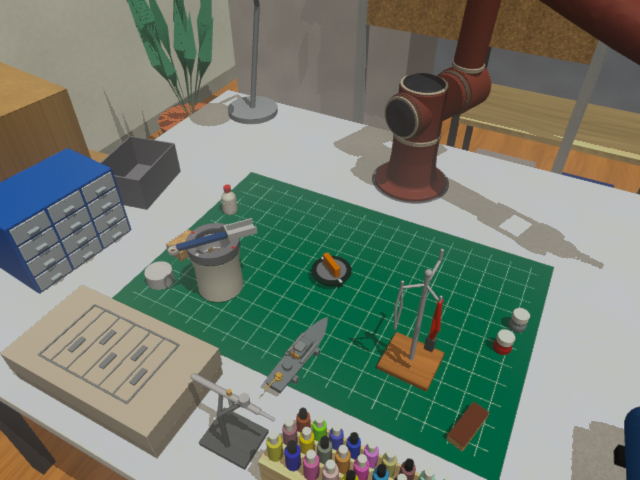

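View pics/top0.png

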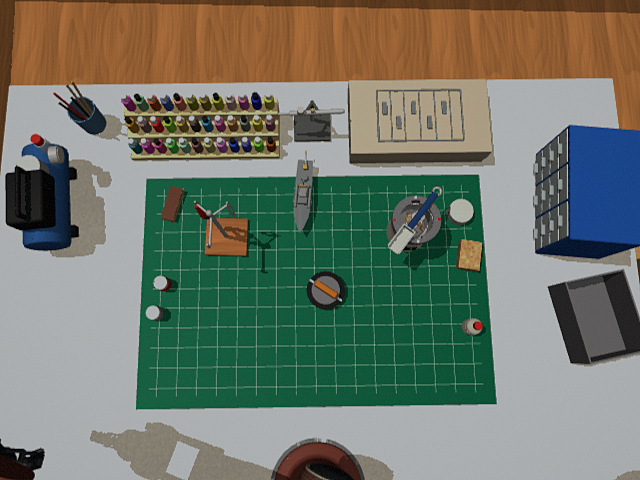

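```bash
cat > m.py <<'E'
from h import *
T=dict(np.load("top0.npz"));S=dict(np.load("scene0.npz"))
WT=cloud(T);WS=cloud(S)
def fitc(p):
    A=np.c_[2*p,np.ones(len(p))];s=np.linalg.lstsq(A,(p**2).sum(1),rcond=None)[0]
    return s[:2],np.sqrt(s[2]+s[:2]@s[:2])
for n,F,W in(("top",T,WT),("scene",S,WS)):
    hsv=cv2.cvtColor(F["pixels"],cv2.COLOR_BGR2HSV).astype(int)
    z=W[...,2];v,u=np.mgrid[:480,:640]
    print(n,"mat z",np.nanmedian(z[(hsv[...,0]>60)&(hsv[...,0]<90)&(hsv[...,1]>150)]))
    if n=="top": bm=(abs(u-413)<45)&(abs(v-215)<45); bl=(abs(u-326)<28)&(abs(v-290)<28); bs=(abs(u-222)<40)&(abs(v-225)<45)
    else: bm=(abs(u-215)<60)&(abs(v-250)<60); bl=(abs(u-332)<28)&(abs(v-268)<28);bs=(abs(u-420)<45)&(abs(v-310)<85)
    c=W[bm&(abs(z-.15)<.004)][:,:2]; print("collar",len(c),c.mean(0),c.min(0),c.max(0))
    blue=bm&(hsv[...,0]>100)&(hsv[...,0]<130)&(hsv[...,1]>120)&(z>.14)
    b=W[blue]; m=b.mean(0); d=np.linalg.svd(b-m)[2][0]; t=(b-m)@d
    print("handle",len(b),m,d,t.min(),t.max(), np.percentile(b[:,2],[5,50,95]))
    o=W[bl&(hsv[...,0]<20)&(hsv[...,1]>180)&(hsv[...,2]>120)&(z>.035)]
    mm=o.mean(0);d=np.linalg.svd(o[:,:2]-mm[:2])[2][0];print("grip",len(o),mm,d,np.degrees(np.arctan2(d[1],d[0])))
    q=W[bl&(abs(z-.024)<.004)][:,:2]; 
    if len(q)>10: print("flange",len(q),(q.min(0)+q.max(0))/2,np.ptp(q,0))
    w=W[bs&(z>.215)]; w=w[np.argsort(w[:,2])]
    print("stand hi",len(w)); print(np.round(w[::max(1,len(w)//45)],3).tolist())
    fo=W[bs&(abs(z-.014)<.004)]; r=cv2.minAreaRect((fo[:,:2]*1000).astype(np.float32)); print("foot",r)
E
python3 m.py
python3 - <<'E'
import cv2
a=cv2.imread('pics/top0.png');b=cv2.imread('pics/scene0.png')
c1=cv2.resize(a[170:270,360:490],(520,400),interpolation=2)
c2=cv2.resize(a[180:280,185:285],(400,400),interpolation=2)
c3=cv2.resize(b[240:390,370:460],(240,400),interpolation=2)
c=cv2.hconcat([c1[:, :400],c2]);cv2.imwrite('pics/c1.png',c)
E
```

```text
top mat z 0.00325251129985314
collar 539 [ 0.62909385 -0.24387613] [ 0.55349944 -0.30292211] [ 0.71358948 -0.18259214]
handle 257 [ 0.65197133 -0.25885619  0.16527377] [-7.83687256e-01  6.21155423e-01 -4.74187500e-04] -0.05165644477835135 0.052154697425564216 [0.16105889 0.1653231  0.16946283]
grip 141 [ 0.47931555 -0.02969544  0.05614957] [-0.55751272 -0.8301684 ] -123.88395949616661
flange 486 [ 0.4814841  -0.02994121] [0.09512647 0.09495989]
stand hi 263
[[0.622, 0.227, 0.215], [0.644, 0.259, 0.221], [0.646, 0.256, 0.223], [0.626, 0.224, 0.225], [0.623, 0.225, 0.229], [0.649, 0.257, 0.23], [0.651, 0.193, 0.234], [0.645, 0.245, 0.236], [0.653, 0.189, 0.236], [0.56, 0.229, 0.237], [0.649, 0.204, 0.237], [0.642, 0.244, 0.238], [0.603, 0.228, 0.238], [0.646, 0.199, 0.238], [0.612, 0.23, 0.238], [0.578, 0.229, 0.239], [0.641, 0.213, 0.239], [0.639, 0.239, 0.24], [0.623, 0.225, 0.24], [0.603, 0.232, 0.24], [0.649, 0.264, 0.24], [0.618, 0.227, 0.24], [0.644, 0.248, 0.24], [0.621, 0.23, 0.241], [0.653, 0.259, 0.241], [0.638, 0.214, 0.241], [0.636, 0.212, 0.241], [0.602, 0.229, 0.241], [0.
[... 1572 characters left out ...]
38], [0.65, 0.202, 0.238], [0.644, 0.207, 0.239], [0.649, 0.199, 0.239], [0.64, 0.246, 0.239], [0.587, 0.232, 0.239], [0.648, 0.258, 0.24], [0.629, 0.228, 0.24], [0.654, 0.196, 0.24], [0.561, 0.235, 0.24], [0.586, 0.233, 0.241], [0.592, 0.233, 0.241], [0.573, 0.235, 0.243], [0.654, 0.195, 0.245], [0.655, 0.266, 0.246], [0.654, 0.197, 0.248], [0.658, 0.268, 0.25], [0.656, 0.265, 0.251], [0.628, 0.236, 0.253], [0.625, 0.237, 0.255], [0.553, 0.237, 0.258], [0.63, 0.234, 0.261], [0.632, 0.232, 0.264], [0.632, 0.232, 0.267], [0.627, 0.235, 0.269], [0.628, 0.232, 0.27], [0.629, 0.234, 0.272]]
foot ((624.8806762695312, 231.56826782226562), (110.81190490722656, 103.59180450439453), 87.9709243774414)
```

View pics/c1.png

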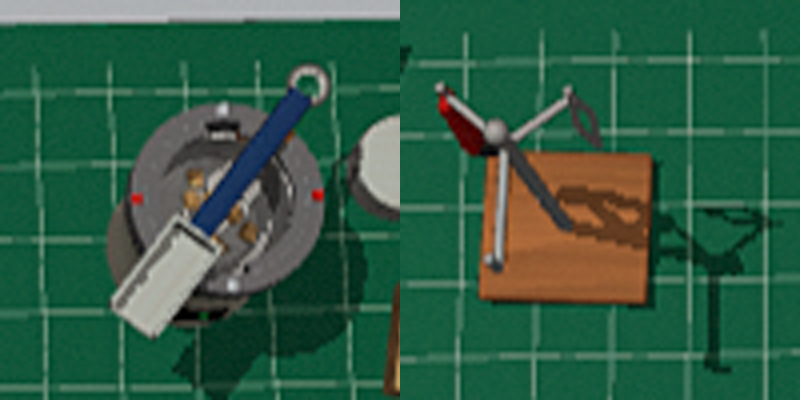

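```bash
cat >> h.py <<'E'
def tool():
    import plant
    s=plant.state();q=s["tool_rot"];return np.array(s["tool_pos"]),R.from_quat([q[1],q[2],q[3],q[0]]),s
def pose(yaw_x,tilt=0):
    "tool down, tool x at angle yaw_x (deg); tilt: eye-up tilt about tool y"
    a=np.radians(yaw_x);X=[np.cos(a),np.sin(a),0];Z=[0,0,-1]
    return R.from_matrix(np.c_[X,np.cross(Z,X),Z])*R.from_rotvec([0,-np.radians(tilt),0])
def rel(p,Rt):
    p0,R0,s=tool()
    print("t",np.round(R0.inv().apply(np.array(p)-p0)*100,2),"r",np.round((R0.inv()*Rt).as_rotvec(),4),"at",np.round(p0,4),"F",np.round(s["contact_force"],1),"time",round(s["time"],2),"w",round(float(s["gripper_width"]),3),"g",round(float(s["grasp_force"]),1))
def look(n,name):
    import plant
    f=plant.grab_frame(n);np.savez(name+".npz",**f);cv2.imwrite(f"pics/{name}.png",f["pixels"]);return f
def onplane(f,uv,z):
    Rm=cv2.Rodrigues(np.array(f["rvec"],float))[0];c=-Rm.T@np.array(f["tvec"]).reshape(3)
    out=[]
    for u,v in uv:
        d=Rm.T@np.array([(u-f["cx"])/f["fx"],(v-f["cy"])/f["fy"],1]);out.append(c+d*(z-c[2])/d[2])
    return np.array(out)
E
python3 - <<'E'
from h import *
T=dict(np.load("top0.npz"))
w=onplane(T,[(415.5,197),(418.2,241.2),(394.2,219.8),(439.5,218.7),(437.5,190.5)],.15);print(w)
rel([0.615,-.235,.36],pose(141.5))
E
```

```text
[[ 0.68762742 -0.24715824  0.15      ]
 [ 0.57913964 -0.24790123  0.15      ]
 [ 0.63199312 -0.1933602   0.15      ]
 [ 0.63315788 -0.30169554  0.15      ]
 [ 0.70312066 -0.30111392  0.15      ]]
t [-65.22 -71.47 -11.46] r [-1.900e-03  2.000e-04  4.442e-01] at [0.141  0.6083 0.2442] F [-0.1  0.4 -0.1] time 0.1 w 0.995 g 0.0
```

send_rows([
  {"translation": [-5,-5.5,-11.5],"delta_rot": [0,0,0.03],"jaw": 3},
  {"translation": [-10,-11,-11.5],"delta_rot": [0,0,0.06],"jaw": 3},
  {"translation": [-15,-16.5,-11.5],"delta_rot": [0,0,0.1],"jaw": 3},
  {"translation": [-20,-22,-11.5],"delta_rot": [0,0,0.13],"jaw": 3},
  {"translation": [-25,-27.4,-11.5],"delta_rot": [0,0,0.17],"jaw": 3},
  {"translation": [-30,-33,-11.5],"delta_rot": [0,0,0.2],"jaw": 3},
  {"translation": [-35,-38.4,-11.5],"delta_rot": [0,0,0.24],"jaw": 3},
  {"translation": [-40,-43.9,-11.5],"delta_rot": [0,0,0.27],"jaw": 3},
])

```text
time: 0.9
tool_pos: [0.3206, 0.2874, 0.351]
tool_rot: [0.0, 0.247, 0.969, 0.0]
contact_force: [0.8, 0.2, -0.2]
gripper_width: 0.355
grasp_force: 0.0
```

```bash
python3 - <<'E'
from h import *
rel([0.615,-.235,.36],pose(141.5))
E
```

```text
t [-50.84 -31.81  -0.9 ] r [0.0003 0.0002 0.1735] at [0.3206 0.2874 0.351 ] F [ 0.8  0.2 -0.2] time 0.9 w 0.355 g 0.0
```

send_rows([
  {"translation": [-6.3,-4,-0.9],"delta_rot": [0,0,0.02],"jaw": 3},
  {"translation": [-12.7,-8,-0.9],"delta_rot": [0,0,0.04],"jaw": 3},
  {"translation": [-19,-12,-0.9],"delta_rot": [0,0,0.06],"jaw": 3},
  {"translation": [-25.4,-16,-0.9],"delta_rot": [0,0,0.08],"jaw": 3},
  {"translation": [-31.8,-20,-0.9],"delta_rot": [0,0,0.1],"jaw": 3},
  {"translation": [-38,-24,-0.9],"delta_rot": [0,0,0.13],"jaw": 3},
  {"translation": [-44.5,-28,-0.9],"delta_rot": [0,0,0.15],"jaw": 3},
  {"translation": [-50.8,-31.8,-0.9],"delta_rot": [0,0,0.173],"jaw": 3},
])

```text
time: 1.7
tool_pos: [0.5163, -0.0613, 0.3594]
tool_rot: [-0.0, 0.33, 0.944, 0.0]
contact_force: [0.9, -0.1, 0.7]
gripper_width: 0.35
grasp_force: 0.0
```

```bash
python3 - <<'E'
from h import *
rel([0.615,-.235,.36],pose(141.5))
E
```

```text
t [-18.54  -7.44  -0.06] r [ 0.0001 -0.0005 -0.0004] at [ 0.5163 -0.0613  0.3594] F [ 0.9 -0.1  0.7] time 1.7 w 0.35 g 0.0
```

send_rows([
  {"translation": [-18.5,-7.4,0],"delta_rot": [0,0,0],"jaw": 3},
  {"translation": [-18.5,-7.4,0],"delta_rot": [0,0,0],"jaw": 3},
  {"translation": [-18.5,-7.4,0],"delta_rot": [0,0,0],"jaw": 3},
  {"translation": [-18.5,-7.4,0],"delta_rot": [0,0,0],"jaw": 3},
  {"translation": [-18.5,-7.4,0],"delta_rot": [0,0,0],"jaw": 3},
  {"translation": [-18.5,-7.4,0],"delta_rot": [0,0,0],"jaw": 3},
  {"translation": [-18.5,-7.4,0],"delta_rot": [0,0,0],"jaw": 3},
  {"translation": [-18.5,-7.4,0],"delta_rot": [0,0,0],"jaw": 3},
])

```text
time: 2.5
tool_pos: [0.6146, -0.2309, 0.3608]
tool_rot: [0.001, 0.328, 0.945, -0.0]
contact_force: [-0.2, -0.0, -1.4]
gripper_width: 0.349
grasp_force: 0.0
```

```bash
python3 - <<'E'
from h import *
rel([0.615,-.235,.36],pose(141.5))
f=look("wrist","w1")
W=cloud(f);z=W[...,2]
hsv=cv2.cvtColor(f["pixels"],cv2.COLOR_BGR2HSV).astype(int)
b=W[(hsv[...,0]>100)&(hsv[...,0]<130)&(hsv[...,1]>120)&(z>.15)&(z<.18)]
m=b.mean(0);d=np.linalg.svd(b-m,full_matrices=False)[2][0];t=(b-m)@d
print("handle",len(b),m+d*(t.min()+t.max())/2,d,np.ptp(t),np.degrees(np.arctan2(d[1],d[0])))
E
```

```text
t [-0.29 -0.3   0.08] r [0.0003 0.0011 0.0026] at [ 0.6146 -0.2309  0.3608] F [-0.2 -0.  -1.4] time 2.5 w 0.349 g 0.0
handle 1973 [ 0.60899217 -0.43603151  0.16458396] [ 2.07198272e-01  9.78298754e-01 -6.50727813e-04] 0.4257708946862463 78.04178329179652
```

View pics/w1.png

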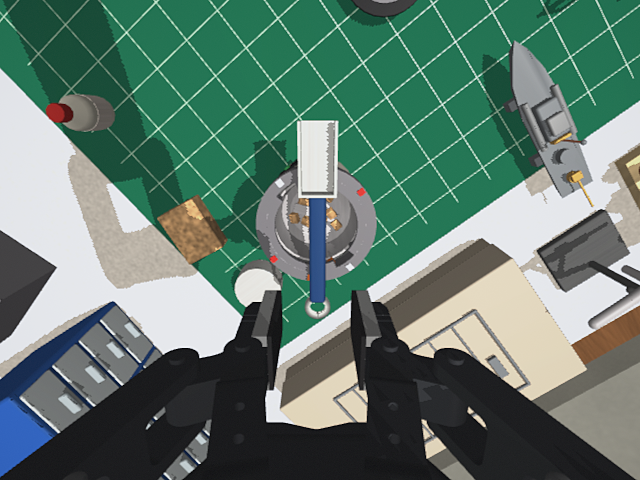

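```bash
python3 - <<'E'
from h import *
f=dict(np.load("w1.npz"));W=cloud(f);z=W[...,2];v,u=np.mgrid[:480,:640]
hsv=cv2.cvtColor(f["pixels"],cv2.COLOR_BGR2HSV).astype(int)
k=(abs(u-317)<20)&(v>190)&(v<315)
b=W[k&(hsv[...,0]>100)&(hsv[...,0]<130)&(hsv[...,1]>100)&(z>.15)&(z<.18)]
m=b.mean(0);d=np.linalg.svd(b-m,full_matrices=False)[2][0];t=(b-m)@d
d*=-np.sign(d[1]);t=(b-m)@d
c=m+d*(t.min()+t.max())/2
print("handle",len(b),c,d,np.ptp(t),np.degrees(np.arctan2(d[1],d[0])))
print("origin",c-d*.0245)
q=W[(abs(u-316)<75)&(abs(v-222)<75)&(abs(z-.15)<.004)][:,:2];
print(len(q),(np.percentile(q,1,0)+np.percentile(q,99,0))/2)
E
```

```text
handle 1608 [ 0.65051018 -0.25707064  0.16441813] [ 0.78235456 -0.6228321  -0.00123478] 0.1050574659753338 -38.523280163155036
origin [ 0.6313425  -0.24181125  0.16444839]
4545 [ 0.63194087 -0.24386454]
```

```bash
python3 - <<'E'
from h import *
rel([0.636,-.2455,.156],pose(141.5))
E
```

```text
t [-2.56  0.18 20.5 ] r [0.0004 0.0013 0.0026] at [ 0.6146 -0.2309  0.3609] F [0.1 0.6 0. ] time 2.55 w 0.345 g 0.0
```

send_rows([
  {"translation": [-2.6,0.2,4],"delta_rot": [0,0,0],"jaw": 3},
  {"translation": [-2.6,0.2,8],"delta_rot": [0,0,0],"jaw": 3},
  {"translation": [-2.6,0.2,12],"delta_rot": [0,0,0],"jaw": 3},
  {"translation": [-2.6,0.2,16],"delta_rot": [0,0,0],"jaw": 3},
  {"translation": [-2.6,0.2,16],"delta_rot": [0,0,0],"jaw": 3},
  {"translation": [-2.6,0.2,16],"delta_rot": [0,0,0],"jaw": 3},
  {"translation": [-2.6,0.2,16],"delta_rot": [0,0,0],"jaw": 3},
  {"translation": [-2.6,0.2,16],"delta_rot": [0,0,0],"jaw": 3},
])

```text
time: 3.35
tool_pos: [0.638, -0.2474, 0.2041]
tool_rot: [0.003, 0.329, 0.944, -0.0]
contact_force: [-0.2, 1.0, -0.5]
gripper_width: 0.353
grasp_force: 0.0
```

```bash
python3 - <<'E'
from h import *
rel([0.636,-.2455,.156],pose(141.5))
E
```

```text
t [0.3  0.02 4.8 ] r [0.0012 0.0059 0.0014] at [ 0.638  -0.2474  0.2041] F [-0.2  1.  -0.5] time 3.35 w 0.353 g 0.0
```

send_rows([
  {"translation": [0.2,0,2],"delta_rot": [0,0.004,0],"jaw": 3},
  {"translation": [0.2,0,4],"delta_rot": [0,0.004,0],"jaw": 3},
  {"translation": [0.2,0,4.6],"delta_rot": [0,0.004,0],"jaw": 3},
  {"translation": [0.2,0,4.7],"delta_rot": [0,0.004,0],"jaw": 3},
  {"translation": [0.2,0,4.7],"delta_rot": [0,0.004,0],"jaw": 1},
  {"translation": [0.2,0,4.7],"delta_rot": [0,0.004,0],"jaw": 0.5},
  {"translation": [0.2,0,4.7],"delta_rot": [0,0.004,0],"jaw": 0.5},
  {"translation": [0.2,0,4.7],"delta_rot": [0,0.004,0],"jaw": 0.5},
])

```text
time: 4.15
tool_pos: [0.6352, -0.2457, 0.1536]
tool_rot: [-0.001, 0.329, 0.944, 0.001]
contact_force: [0.2, 0.7, -1.7]
gripper_width: 0.177
grasp_force: 58.9
```

```bash
python3 - <<'E'
from h import *
rel([0.636,-.2455,.32],pose(141.5))
E
```

```text
t [-1.000e-02  7.000e-02 -1.664e+01] r [ 0.0002 -0.003   0.0012] at [ 0.6352 -0.2457  0.1536] F [ 0.2  0.7 -1.7] time 4.15 w 0.177 g 58.9
```

send_rows([
  {"translation": [0,0,-3],"delta_rot": [0,0,0],"jaw": 0.5},
  {"translation": [0,0,-7],"delta_rot": [0,0,0],"jaw": 0.5},
  {"translation": [0,0,-11],"delta_rot": [0,0,0],"jaw": 0.5},
  {"translation": [0,0,-15],"delta_rot": [0,0,0],"jaw": 0.5},
  {"translation": [3.5,-3,-15.5],"delta_rot": [0,0,-0.05],"jaw": 0.5},
  {"translation": [7,-6,-15.5],"delta_rot": [0,0,-0.1],"jaw": 0.5},
  {"translation": [10.5,-6,-15.5],"delta_rot": [0,0,-0.15],"jaw": 0.5},
  {"translation": [14,-6,-15.5],"delta_rot": [0,0,-0.2],"jaw": 0.5},
])

```text
time: 4.95
tool_pos: [0.487, -0.2058, 0.3088]
tool_rot: [-0.001, 0.233, 0.972, 0.001]
contact_force: [-0.0, -0.2, -0.0]
gripper_width: 0.172
grasp_force: 59.0
```

```bash
python3 - <<'E'
from h import *
rel([0.455,.236,.315],pose(178))
E
```

```text
t [22.87 37.93 -0.51] r [ 0.0015 -0.0029 -0.4355] at [ 0.487  -0.2058  0.3088] F [-0.  -0.2 -0. ] time 4.95 w 0.172 g 59.0
```

send_rows([
  {"translation": [2.3,3.8,-0.5],"delta_rot": [0,0,-0.04],"jaw": 0.5},
  {"translation": [4.6,7.6,-0.5],"delta_rot": [0,0,-0.09],"jaw": 0.5},
  {"translation": [6.9,11.4,-0.5],"delta_rot": [0,0,-0.14],"jaw": 0.5},
  {"translation": [9.2,15.2,-0.5],"delta_rot": [0,0,-0.18],"jaw": 0.5},
  {"translation": [11.5,19,-0.5],"delta_rot": [0,0,-0.23],"jaw": 0.5},
  {"translation": [13.8,22.8,-0.5],"delta_rot": [0,0,-0.28],"jaw": 0.5},
  {"translation": [16.1,26.6,-0.5],"delta_rot": [0,0,-0.33],"jaw": 0.5},
  {"translation": [18.4,30.4,-0.5],"delta_rot": [0,0,-0.36],"jaw": 0.5},
])

```text
time: 5.75
tool_pos: [0.4619, 0.1503, 0.315]
tool_rot: [-0.001, 0.055, 0.999, 0.001]
contact_force: [0.4, -0.3, -0.2]
gripper_width: 0.173
grasp_force: 59.1
```

```bash
python3 - <<'E'
from h import *
rel([0.455,.236,.315],pose(178))
E
```

```text
t [1.62 8.45 0.03] r [ 0.0025 -0.0018 -0.0743] at [0.4619 0.1503 0.315 ] F [ 0.4 -0.3 -0.2] time 5.75 w 0.173 g 59.1
```

send_rows([
  {"translation": [0.6,3,0],"delta_rot": [0,0,-0.03],"jaw": 0.5},
  {"translation": [1.2,6,0],"delta_rot": [0,0,-0.06],"jaw": 0.5},
  {"translation": [1.6,8,0],"delta_rot": [0,0,-0.074],"jaw": 0.5},
  {"translation": [1.6,8.4,0],"delta_rot": [0,0,-0.074],"jaw": 0.5},
  {"translation": [1.6,8.4,0],"delta_rot": [0,0,-0.074],"jaw": 0.5},
  {"translation": [1.6,8.4,0],"delta_rot": [0,0,-0.074],"jaw": 0.5},
  {"translation": [1.6,8.4,0],"delta_rot": [0,0,-0.074],"jaw": 0.5},
  {"translation": [1.6,8.4,0],"delta_rot": [0,0,-0.074],"jaw": 0.5},
])

```text
time: 6.55
tool_pos: [0.4559, 0.233, 0.3147]
tool_rot: [-0.002, 0.019, 1.0, 0.001]
contact_force: [0.2, 0.5, 0.2]
gripper_width: 0.174
grasp_force: 59.1
```

```bash
python3 - <<'E'
from h import *
rel([0.4755,.236,.315],pose(178))
f=look("wrist","w2");g=look("scene","s2")
def z(f,a,b,c,d,k): return cv2.resize(f["pixels"][b:d,a:c],None,fx=k,fy=k,interpolation=2)
a=f["pixels"];b=z(g,340,180,500,340,3)
cv2.imwrite("pics/c2.png",cv2.hconcat([cv2.resize(a,(400,300)),b[:300,:400]]) if 0 else cv2.hconcat([a[100:400,120:520],b[90:390,40:440]]))
E
```

```text
t [-1.94  0.38 -0.03] r [ 0.0023 -0.0031 -0.0033] at [0.4559 0.233  0.3147] F [0.2 0.5 0.2] time 6.55 w 0.174 g 59.1
```

View pics/c2.png

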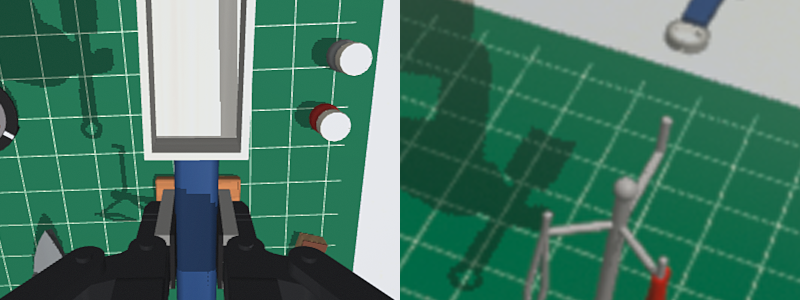

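```bash
python3 - <<'E'
from h import *
f=look("top","t2")
W=cloud(f);z=W[...,2]
p0,R0,s=tool();eye=p0+R0.apply([-.081,0,.0005]);print("kin eye",eye)
g=dict(np.load("s2.npz"))
print("scene eye/tip",onplane(g,[(448.7,222)],eye[2]),onplane(g,[(442.3,250.5)],.264))
print("top tip",onplane(f,[(208.2,245.5)],.264))
x=f["pixels"][190:290,150:290];cv2.imwrite("pics/c3.png",cv2.resize(x,None,fx=5,fy=5,interpolation=2))
c=cv2.projectPoints(eye,f["rvec"],f["tvec"],np.array([[f["fx"],0,f["cx"]],[0,f["fy"],f["cy"]],[0,0,1.]]),None)[0];print(c)
E
```

```text
kin eye [0.53679368 0.23026336 0.31395379]
scene eye/tip [[0.53497754 0.23253974 0.31395379]] [[0.55672686 0.23594629 0.264     ]]
top tip [[0.55397711 0.22797187 0.264     ]]
[[[202.49378174 249.20942779]]]
```

View pics/c3.png

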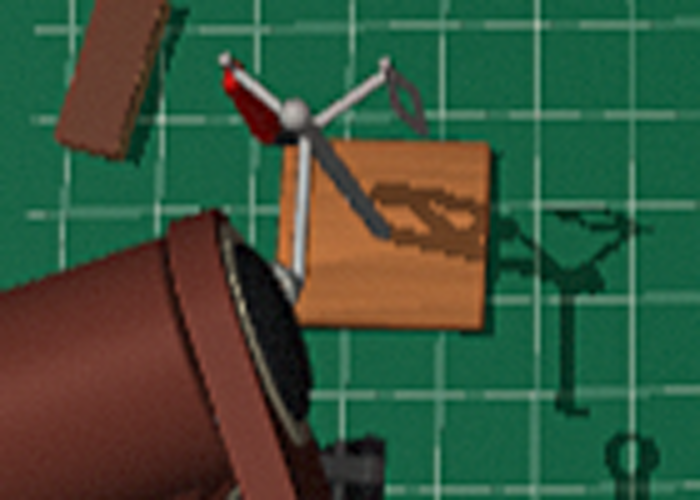

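send_rows([
  {"translation": [-0.8,0.2,1],"delta_rot": [0,0,0],"jaw": 0.5},
  {"translation": [-1.6,0.3,2],"delta_rot": [0,0,0],"jaw": 0.5},
  {"translation": [-2.1,0.34,3],"delta_rot": [0,0,0],"jaw": 0.5},
  {"translation": [-2.1,0.34,4],"delta_rot": [0,0,0],"jaw": 0.5},
  {"translation": [-2.1,0.34,4],"delta_rot": [0,0,0],"jaw": 0.5},
  {"translation": [-2.1,0.34,4],"delta_rot": [0,0,0],"jaw": 0.5},
  {"translation": [-2.1,0.34,4],"delta_rot": [0,0,0],"jaw": 0.5},
  {"translation": [-2.1,0.34,4],"delta_rot": [0,0,0],"jaw": 0.5},
])

```text
time: 7.5
tool_pos: [0.4769, 0.2366, 0.2754]
tool_rot: [-0.001, 0.018, 1.0, 0.001]
contact_force: [0.3, -0.2, -1.0]
gripper_width: 0.175
grasp_force: 59.1
```

```bash
python3 - <<'E'
from h import *
p0,R0,s=tool();eye=p0+R0.apply([-.081,0,.0005]);print("kin eye",eye,s["contact_force"])
g=look("scene","s3")
K=np.array([[g["fx"],0,g["cx"]],[0,g["fy"],g["cy"]],[0,0,1.]])
print(cv2.projectPoints(np.array([eye,[.5585,.2337,.264]]),g["rvec"],g["tvec"],K,None)[0])
cv2.imwrite("pics/c4.png",cv2.resize(g["pixels"][215:275,410:470],(600,600),interpolation=2))
E
```

```text
kin eye [0.55784727 0.23364967 0.27477533] [ 0.3494237  -0.16708137 -0.98508949]
[[[441.84803462 246.09773719]]

 [[440.80755667 250.69968782]]]
```

View pics/c4.png

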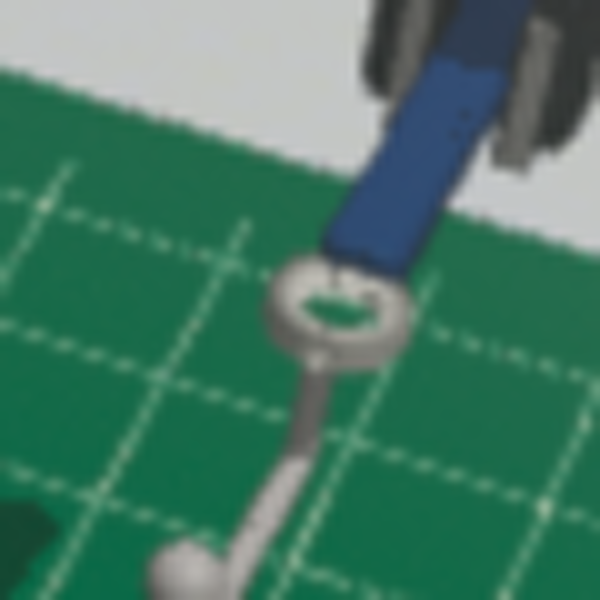

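```bash
python3 - <<'E'
from h import *
g=dict(np.load("s3.npz"))
a=onplane(g,[(444,245.8),(442.5,247.4)],.2748);print(a,a[1]-a[0])
t=onplane(g,[(441.8,250.5)],.264);print(t,t-a[0])
E
```

```text
[[0.55530316 0.23686076 0.2748    ]
 [0.5606961  0.23575373 0.2748    ]] [ 0.00539294 -0.00110702  0.        ]
[[0.55714807 0.23513909 0.264     ]] [[ 0.00184491 -0.00172167 -0.0108    ]]
```

send_rows([
  {"translation": [-0.3,-0.13,0],"delta_rot": [0,0,0],"jaw": 0.5},
  {"translation": [-0.3,-0.13,0],"delta_rot": [0,0,0],"jaw": 0.5},
  {"translation": [-0.3,-0.13,0.3],"delta_rot": [0,0,0],"jaw": 0.5},
  {"translation": [-0.3,-0.13,0.6],"delta_rot": [0,0,0],"jaw": 0.5},
  {"translation": [-0.3,-0.13,0.9],"delta_rot": [0,0,0],"jaw": 0.5},
  {"translation": [-0.3,-0.13,1.2],"delta_rot": [0,0,0],"jaw": 0.5},
  {"translation": [-0.3,-0.13,1.5],"delta_rot": [0,0,0],"jaw": 0.5},
  {"translation": [-0.3,-0.13,1.5],"delta_rot": [0,0,0],"jaw": 0.5},
])

```text
time: 8.35
tool_pos: [0.4787, 0.2352, 0.2585]
tool_rot: [-0.003, 0.018, 1.0, 0.001]
contact_force: [-3.9, 0.8, -1.8]
gripper_width: 0.174
grasp_force: 58.9
```

```bash
python3 - <<'E'
from h import *
p0,R0,s=tool();eye=p0+R0.apply([-.081,0,.0005]);print("kin eye",eye,s["contact_force"],s["ft_torque"])
g=look("scene","s4")
cv2.imwrite("pics/c5.png",cv2.resize(g["pixels"][215:275,410:470],(600,600),interpolation=2))
E
```

```text
kin eye [0.55965333 0.23221091 0.25750664] [-3.855342    0.78267355 -1.78269378] [0.07099957 0.59264769 0.01384344]
```

View pics/c5.png

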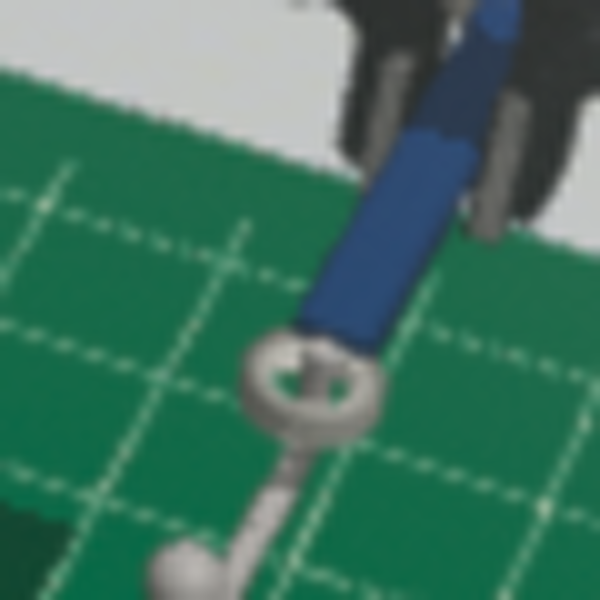

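```bash
python3 - <<'E'
from h import *
for E,a in [([.556,.232,.25],0),([.5555,.232,.247],0),([.5555,.232,.244],7),([.5555,.232,.242],14),([.5558,.232,.24],21),([.556,.232,.238],28),([.5565,.232,.236],35),([.557,.232,.235],42)]:
    Rt=pose(178,a);rel(np.array(E)-Rt.apply([-.081,0,.0005]),Rt)
E
```

```text
t [ 0.36 -0.05  0.79] r [ 0.002  -0.006  -0.0016] at [0.4787 0.2351 0.2584] F [-3.   1.1 -2.2] time 8.4 w 0.172 g 58.9
t [ 0.41 -0.05  1.09] r [ 0.002  -0.006  -0.0016] at [0.4787 0.2351 0.2584] F [-3.   1.1 -2.2] time 8.4 w 0.172 g 58.9
t [ 0.35 -0.05  2.38] r [ 0.0019 -0.1282 -0.0017] at [0.4787 0.2351 0.2584] F [-3.   1.1 -2.2] time 8.4 w 0.172 g 58.9
t [ 0.17 -0.05  3.55] r [ 0.0018 -0.2504 -0.0018] at [0.4787 0.2351 0.2584] F [-3.   1.1 -2.2] time 8.4 w 0.172 g 58.9
t [-0.16 -0.05  4.7 ] r [ 0.0017 -0.3725 -0.0019] at [0.4787 0.2351 0.2584] F [-3.   1.1 -2.2] time 8.4 w 0.172 g 58.9
t [-0.59 -0.06  5.8 ] r [ 0.0016 -0.4947 -0.002 ] at [0.4787 0.2351 0.2584] F [-3.   1.1 -2.2] time 8.4 w 0.172 g 58.9
t [-1.16 -0.06  6.84] r [ 0.0015 -0.6169 -0.0021] at [0.4787 0.2351 0.2584] F [-3.   1.1 -2.2] time 8.4 w 0.172 g 58.9
t [-1.83 -0.05  7.71] r [ 0.0014 -0.7391 -0.0022] at [0.4787 0.2351 0.2584] F [-3.   1.1 -2.2] time 8.4 w 0.172 g 58.9
```

send_rows([
  {"translation": [0.36,-0.05,0.4],"delta_rot": [0,-0.006,0],"jaw": 0.5},
  {"translation": [0.36,-0.05,0.8],"delta_rot": [0,-0.006,0],"jaw": 0.5},
  {"translation": [0.41,-0.05,1.1],"delta_rot": [0,-0.006,0],"jaw": 0.5},
  {"translation": [0.38,-0.05,1.7],"delta_rot": [0,-0.07,0],"jaw": 0.5},
  {"translation": [0.35,-0.05,2.4],"delta_rot": [0,-0.13,0],"jaw": 0.5},
  {"translation": [0.17,-0.05,3.55],"delta_rot": [0,-0.25,0],"jaw": 0.5},
  {"translation": [-0.16,-0.05,4.7],"delta_rot": [0,-0.37,0],"jaw": 0.5},
  {"translation": [-0.16,-0.05,4.7],"delta_rot": [0,-0.37,0],"jaw": 0.5},
])

```text
time: 9.2
tool_pos: [0.4779, 0.2341, 0.2086]
tool_rot: [0.18, 0.017, 0.984, -0.003]
contact_force: [-0.2, -0.1, -0.2]
gripper_width: 0.177
grasp_force: 59.2
```

```bash
python3 - <<'E'
from h import *
p0,R0,s=tool();eye=p0+R0.apply([-.081,0,.0005]);print("kin eye",eye,s["contact_force"],s["ft_torque"],s["joint_pos"])
for E,a in [([.556,.232,.239],28),([.5565,.232,.2375],35),([.558,.232,.2365],42),([.559,.232,.2355],49),([.560,.232,.234],56),([.562,.232,.2325],63),([.563,.232,.2315],70)]:
    Rt=pose(178,a);rel(np.array(E)-Rt.apply([-.081,0,.0005]),Rt)
E
```

```text
kin eye [0.55373206 0.23145577 0.23681639] [-0.23140347 -0.05441629 -0.17927174] [-0.05001358  0.27046914 -0.03029551] [ 0.38880424 -0.34598993  2.06079567 -0.16423813  1.09995713 -1.09624027]
t [-0.35  0.06  0.9 ] r [-1.000e-04 -1.267e-01 -3.000e-04] at [0.4779 0.2341 0.2086] F [-0.2 -0.1 -0.2] time 9.2 w 0.177 g 59.2
t [-0.52  0.06  2.03] r [-2.000e-04 -2.489e-01 -3.000e-04] at [0.4779 0.2341 0.2086] F [-0.2 -0.1 -0.2] time 9.2 w 0.177 g 59.2
t [-0.92  0.07  3.12] r [-2.000e-04 -3.711e-01 -3.000e-04] at [0.4779 0.2341 0.2086] F [-0.2 -0.1 -0.2] time 9.2 w 0.177 g 59.2
t [-1.39  0.07  4.15] r [-2.000e-04 -4.932e-01 -3.000e-04] at [0.4779 0.2341 0.2086] F [-0.2 -0.1 -0.2] time 9.2 w 0.177 g 59.2
t [-1.94  0.07  5.17] r [-2.000e-04 -6.154e-01 -3.000e-04] at [0.4779 0.2341 0.2086] F [-0.2 -0.1 -0.2] time 9.2 w 0.177 g 59.2
t [-2.69  0.08  6.16] r [-2.000e-04 -7.376e-01 -3.000e-04] at [0.4779 0.2341 0.2086] F [-0.2 -0.1 -0.2] time 9.2 w 0.177 g 59.2
t [-3.45  0.09  6.98] r [-3.000e-04 -8.597e-01 -3.000e-04] at [0.4779 0.2341 0.2086] F [-0.2 -0.1 -0.2] time 9.2 w 0.177 g 59.2
```

send_rows([
  {"translation": [-0.35,0.06,0.9],"delta_rot": [0,-0.127,0],"jaw": 0.5},
  {"translation": [-0.52,0.06,2.03],"delta_rot": [0,-0.25,0],"jaw": 0.5},
  {"translation": [-0.92,0.07,3.12],"delta_rot": [0,-0.37,0],"jaw": 0.5},
  {"translation": [-1.4,0.07,4.15],"delta_rot": [0,-0.49,0],"jaw": 0.5},
  {"translation": [-1.94,0.07,5.17],"delta_rot": [0,-0.615,0],"jaw": 0.5},
  {"translation": [-2.7,0.08,6.16],"delta_rot": [0,-0.74,0],"jaw": 0.5},
  {"translation": [-2.7,0.08,6.16],"delta_rot": [0,-0.74,0],"jaw": 0.5},
  {"translation": [-2.7,0.08,6.16],"delta_rot": [0,-0.74,0],"jaw": 0.5},
])

```text
time: 10.0
tool_pos: [0.5212, 0.2106, 0.1963]
tool_rot: [0.5, 0.009, 0.866, 0.004]
contact_force: [-0.0, -0.2, -0.0]
gripper_width: 0.176
grasp_force: 78.3
```

```bash
python3 - <<'E'
from h import *
p0,R0,s=tool();eye=p0+R0.apply([-.081,0,.0005]);print("kin eye",eye,s["contact_force"],s["ft_torque"],s["joint_pos"])
for E,a in [([.564,.232,.232],66),([.566,.232,.232],73),([.568,.232,.232],80)]:
    Rt=pose(178,a);rel(np.array(E)-Rt.apply([-.081,0,.0005]),Rt)
g=look("scene","s5")
cv2.imwrite("pics/c6.png",cv2.resize(g["pixels"][215:295,390:470],(600,600),interpolation=2))
E
```

```text
kin eye [0.56213202 0.20894638 0.26621077] [-0.00094225 -0.1633457  -0.02784706] [-0.05738437  0.49896793 -0.02341926] [ 0.41902249 -0.47171666  2.37353866 -1.02245229  0.42729738 -0.35163881]
t [2.88 2.2  2.72] r [ 0.0286 -0.1051 -0.0042] at [0.5212 0.2106 0.1963] F [-0.  -0.2 -0. ] time 10.0 w 0.176 g 78.3
t [2.62 2.18 3.87] r [ 0.0283 -0.2273 -0.006 ] at [0.5212 0.2106 0.1963] F [-0.  -0.2 -0. ] time 10.0 w 0.176 g 78.3
t [2.24 2.15 4.99] r [ 0.028  -0.3494 -0.0077] at [0.5212 0.2106 0.1963] F [-0.  -0.2 -0. ] time 10.0 w 0.176 g 78.3
```

View pics/c6.png

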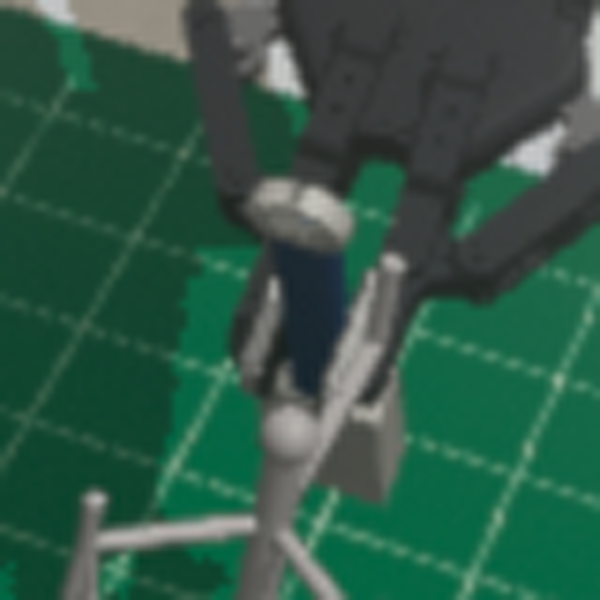

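```bash
python3 - <<'E'
from h import *
for p,a,y in [([.48,.2106,.205],54,178),([.455,.2106,.23],46,179),([.45,.215,.25],38,180),([.45,.22,.27],30,181),([.455,.225,.285],22,182),([.46,.225,.29],15,182)]:
    rel(p,pose(y,a))
E
```

```text
t [ 1.43 -0.05 -4.  ] r [ 0.0291  0.1057 -0.0018] at [0.5218 0.2108 0.1974] F [ 0.6  0.1 -0. ] time 10.05 w 0.168 g 78.3
t [ 0.51 -0.04 -7.42] r [ 0.0153  0.2455 -0.0103] at [0.5218 0.2108 0.1974] F [ 0.6  0.1 -0. ] time 10.05 w 0.168 g 78.3
t [-0.96  0.43 -8.85] r [ 0.0028  0.3853 -0.0208] at [0.5218 0.2108 0.1974] F [ 0.6  0.1 -0. ] time 10.05 w 0.168 g 78.3
t [-2.69  0.96 -9.85] r [-0.0083  0.525  -0.0331] at [0.5218 0.2108 0.1974] F [ 0.6  0.1 -0. ] time 10.05 w 0.168 g 78.3
t [ -4.23   1.5  -10.16] r [-0.0176  0.6647 -0.0473] at [0.5218 0.2108 0.1974] F [ 0.6  0.1 -0. ] time 10.05 w 0.168 g 78.3
t [-4.91  1.51 -9.98] r [-0.0148  0.7868 -0.0486] at [0.5218 0.2108 0.1974] F [ 0.6  0.1 -0. ] time 10.05 w 0.168 g 78.3
```

send_rows([
  {"translation": [1.4,-1,-4],"delta_rot": [0,0,0],"jaw": 0.5},
  {"translation": [1.4,-1,-4.5],"delta_rot": [0,0.1,0],"jaw": 0.5},
  {"translation": [0.5,-0.5,-7.4],"delta_rot": [0.01,0.2,-0.01],"jaw": 0.5},
  {"translation": [-0.96,0.4,-8.9],"delta_rot": [0,0.3,-0.02],"jaw": 0.5},
  {"translation": [-2.7,0.9,-9.9],"delta_rot": [0,0.42,-0.03],"jaw": 0.5},
  {"translation": [-4.2,1.5,-10.2],"delta_rot": [0,0.55,-0.04],"jaw": 0.5},
  {"translation": [-4.9,1.5,-10],"delta_rot": [0,0.68,-0.05],"jaw": 0.5},
  {"translation": [-4.9,1.5,-10],"delta_rot": [0,0.787,-0.05],"jaw": 0.5},
])

```text
time: 10.85
tool_pos: [0.4612, 0.2257, 0.2935]
tool_rot: [0.13, -0.015, 0.991, -0.003]
contact_force: [0.1, 0.4, -0.8]
gripper_width: 0.173
grasp_force: 78.3
```

```bash
python3 - <<'E'
from h import *
p0,R0,s=tool();eye=p0+R0.apply([-.081,0,.0005]);print("kin eye",eye,s["contact_force"],s["joint_pos"])
Rt=pose(185,15);print(R0.as_matrix())
rel(np.array([.530,.232,.30])-Rt.apply([-.081,0,.0005]),Rt)
E
```

```text
kin eye [0.53953116 0.22824928 0.31392794] [ 0.05885269  0.35261145 -0.83349567] [ 0.35830982 -0.39711042  1.94414983 -0.09481458  1.35111847 -1.23389716]
[[-0.96568673 -0.02944652  0.25803496]
 [-0.0310221   0.99951663 -0.00203591]
 [-0.25785028 -0.00997084 -0.96613344]]
t [ 1.26 -0.02  1.11] r [-0.0246 -0.0013 -0.0533] at [0.4612 0.2257 0.2935] F [ 0.1  0.4 -0.8] time 10.85 w 0.173 g 78.3
```

```bash
python3 - <<'E'
from h import *
Rt=pose(185,15)
rel(np.array([.545,.232,.295])-Rt.apply([-.081,0,.0005]),Rt)
rel(np.array([.5545,.232,.283])-Rt.apply([-.081,0,.0005]),Rt)
E
```

```text
t [-0.06 -0.05  1.98] r [-0.0246 -0.0013 -0.0533] at [0.4612 0.2257 0.2935] F [ 0.1  0.4 -0.8] time 10.85 w 0.173 g 78.3
t [-0.67 -0.07  3.39] r [-0.0246 -0.0013 -0.0533] at [0.4612 0.2257 0.2935] F [ 0.1  0.4 -0.8] time 10.85 w 0.173 g 78.3
```

send_rows([
  {"translation": [0,-0.05,1],"delta_rot": [-0.015,0,-0.03],"jaw": 0.5},
  {"translation": [-0.06,-0.05,2],"delta_rot": [-0.025,0,-0.053],"jaw": 0.5},
  {"translation": [-0.4,-0.06,2.7],"delta_rot": [-0.025,0,-0.053],"jaw": 0.5},
  {"translation": [-0.67,-0.07,3.4],"delta_rot": [-0.025,0,-0.053],"jaw": 0.5},
  {"translation": [-0.67,-0.07,3.4],"delta_rot": [-0.025,0,-0.053],"jaw": 0.5},
  {"translation": [-0.67,-0.07,3.4],"delta_rot": [-0.025,0,-0.053],"jaw": 0.5},
  {"translation": [-0.67,-0.07,3.4],"delta_rot": [-0.025,0,-0.053],"jaw": 0.5},
  {"translation": [-0.67,-0.07,3.4],"delta_rot": [-0.025,0,-0.053],"jaw": 0.5},
])

```text
time: 11.65
tool_pos: [0.474, 0.2247, 0.2582]
tool_rot: [0.13, -0.043, 0.991, 0.005]
contact_force: [-0.3, -0.1, -1.3]
gripper_width: 0.171
grasp_force: 78.4
```

```bash
python3 - <<'E'
from h import *
p0,R0,s=tool();eye=p0+R0.apply([-.081,0,.0005]);print("kin eye",eye,s["contact_force"],s["joint_pos"],s["time"],s["grasp_force"])
g=look("scene","s6")
K=np.array([[g["fx"],0,g["cx"]],[0,g["fy"],g["cy"]],[0,0,1.]])
print(cv2.projectPoints(np.array([eye,[.555,.232,.264]]),g["rvec"],g["tvec"],K,None)[0])
cv2.imwrite("pics/c7.png",cv2.resize(g["pixels"][215:275,410:470],(600,600),interpolation=2))
E
```

```text
kin eye [0.55208532 0.23159508 0.27860048] [-0.2860366  -0.14234691 -1.34660361] [ 0.33361528 -0.35949255  1.9743396  -0.06738961  1.27419648 -1.31340866] 11.65 78.38281273841858
[[[442.06012477 242.27393812]]

 [[440.49274822 249.24592664]]]
```

View pics/c7.png

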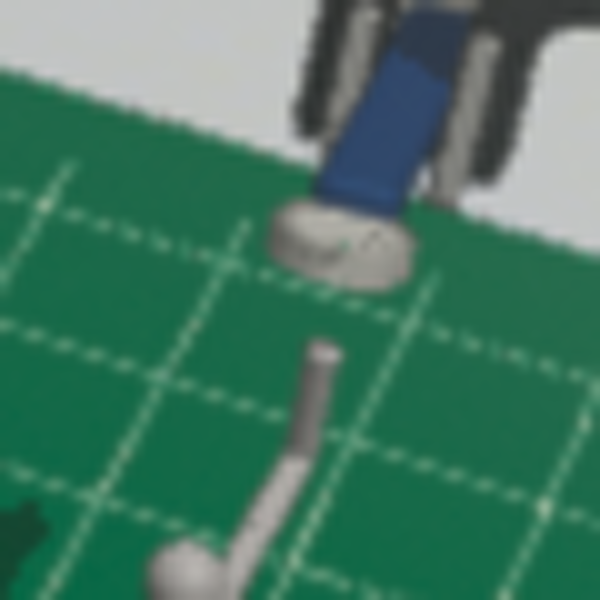

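```bash
cat > hm.py <<'E'
from h import *
def handle(f,a=(425,205,460,245)):
    W=cloud(f);hsv=cv2.cvtColor(f["pixels"],cv2.COLOR_BGR2HSV).astype(int)
    k=np.zeros((480,640),bool);k[a[1]:a[3],a[0]:a[2]]=1
    k&=(hsv[...,0]>100)&(hsv[...,0]<130)&(hsv[...,1]>110)&(W[...,2]>.2)
    b=W[k];m=np.median(b,0);b=b[np.linalg.norm(b-m,axis=1)<.06];m=b.mean(0)
    d=np.linalg.svd(b-m,full_matrices=False)[2][0];d*=np.sign(d[0])
    return len(b),m,d,np.degrees(np.arcsin(d[2])),np.degrees(np.arctan2(d[1],d[0])),np.ptp((b-m)@d)
def ring(f,box):
    W=cloud(f);hsv=cv2.cvtColor(f["pixels"],cv2.COLOR_BGR2HSV).astype(int)
    k=np.zeros((480,640),bool);k[box[1]:box[3],box[0]:box[2]]=1
    k&=(hsv[...,1]<60)&(W[...,2]>.22);b=W[k];return len(b),(b.min(0)+b.max(0))/2,np.ptp(b,0),b.mean(0)
E
python3 - <<'E'
from hm import *
for n,bx in(("s3",(435,238,453,252)),("s4",(433,246,450,260)),("s6",(436,233,453,246))):
    f=dict(np.load(n+".npz"));print(n,handle(f));print(ring(f,bx))
E
```

```text
s3 (177, array([0.52217095, 0.23831853, 0.28573256]), array([ 0.99972624, -0.02268468, -0.00573096]), np.float64(-0.32836135088552215), np.float64(-1.299869223206124), np.float64(0.06624028532045093))
(118, array([0.56083191, 0.23633037, 0.27258004]), array([0.02668109, 0.02509785, 0.02195827]), array([0.56067036, 0.23673142, 0.27862415]))
s4 (179, array([0.51213855, 0.23696604, 0.26846542]), array([ 0.99982242, -0.01859693, -0.00304642]), np.float64(-0.17454753323282723), np.float64(-1.0655917175526024), np.float64(0.09399510782521245))
(127, array([0.56234081, 0.23485881, 0.25954956]), array([0.02486064, 0.02476189, 0.0151563 ]), array([0.56262534, 0.23506299, 0.26113788]))
s6 (115, array([0.51247907, 0.23031954, 0.28183557]), array([0.95014869, 0.07084711, 0.30364149]), np.float64(17.676451209321424), np.float64(4.264324834317941), np.float64(0.07059185178947058))
(101, array([0.52461601, 0.23294078, 0.27058885]), array([0.07904298, 0.02492364, 0.04463521]), array([0.55169759, 0.2331593 , 0.28692463]))
```

```bash
python3 - <<'E'
from hm import *
for n in("s3","s6"):
    f=dict(np.load(n+".npz"));W=cloud(f);hsv=cv2.cvtColor(f["pixels"],cv2.COLOR_BGR2HSV).astype(int)
    k=np.zeros((480,640),bool);k[(230 if n=="s6" else 236):(248 if n=="s6" else 254),433:455]=1
    k&=(hsv[...,1]<70)&(W[...,2]>.265)&(W[...,0]>.53);b=W[k];print(n,len(b),(np.percentile(b,3,0)+np.percentile(b,97,0))/2,np.percentile(b,97,0)-np.percentile(b,3,0),b.mean(0))
f=dict(np.load("s6.npz"));W=cloud(f);hsv=cv2.cvtColor(f["pixels"],cv2.COLOR_BGR2HSV).astype(int)
# hook tip
b=W[246:262,436:447].reshape(-1,3);hs=hsv[246:262,436:447].reshape(-1,3);b=b[(b[:,2]>.243)&(hs[:,1]<80)];print("tip",len(b),b.mean(0),b.max(0))
E
```

```text
s3 117 [0.55990647 0.23677677 0.27777614] [0.0231144  0.02259137 0.00805601] [0.56069929 0.23677023 0.27876965]
s6 102 [0.55098173 0.23335324 0.28638349] [0.02344425 0.02245397 0.01144735] [0.55236719 0.23312435 0.28733498]
tip 35 [0.55659034 0.23463864 0.2555494 ] [0.55949279 0.23721332 0.26613363]
```

```bash
cat >> h.py <<'E'
EO=np.array([-.079,0,.005])
E
python3 - <<'E'
from h import *
p0,R0,s=tool();e=R0.inv().apply(np.array([.5489,.2302,.2834])-p0);print(e)
for E,a in [([.5545,.232,.2834],15),([.5545,.232,.272],15),([.5545,.232,.262],15),([.5545,.232,.250],15),([.5545,.232,.244],20)]:
    Rt=pose(185,a);rel(np.array(E)-Rt.apply(e),Rt)
E
```

```text
[-0.07910334 -0.00108041 -0.00509665]
t [-0.55  0.14  0.15] r [-0.0015 -0.0008  0.0006] at [0.474  0.2247 0.2581] F [ 0.5 -0.  -0.3] time 11.7 w 0.172 g 78.4
t [-0.26  0.14  1.26] r [-0.0015 -0.0008  0.0006] at [0.474  0.2247 0.2581] F [ 0.5 -0.  -0.3] time 11.7 w 0.172 g 78.4
t [-0.    0.14  2.22] r [-0.0015 -0.0008  0.0006] at [0.474  0.2247 0.2581] F [ 0.5 -0.  -0.3] time 11.7 w 0.172 g 78.4
t [0.31 0.14 3.38] r [-0.0015 -0.0008  0.0006] at [0.474  0.2247 0.2581] F [ 0.5 -0.  -0.3] time 11.7 w 0.172 g 78.4
t [0.39 0.14 4.65] r [-0.0015 -0.0881  0.0007] at [0.474  0.2247 0.2581] F [ 0.5 -0.  -0.3] time 11.7 w 0.172 g 78.4
```

send_rows([
  {"translation": [-0.55,0.14,0.15],"delta_rot": [0,0,0],"jaw": 0.5},
  {"translation": [-0.55,0.14,0.15],"delta_rot": [0,0,0],"jaw": 0.5},
  {"translation": [-0.42,0.14,0.7],"delta_rot": [0,0,0],"jaw": 0.5},
  {"translation": [-0.26,0.14,1.26],"delta_rot": [0,0,0],"jaw": 0.5},
  {"translation": [-0.13,0.14,1.75],"delta_rot": [0,0,0],"jaw": 0.5},
  {"translation": [0,0.14,2.2],"delta_rot": [0,0,0],"jaw": 0.5},
  {"translation": [0.1,0.14,2.6],"delta_rot": [0,0,0],"jaw": 0.5},
  {"translation": [0.1,0.14,2.6],"delta_rot": [0,0,0],"jaw": 0.5},
])

```text
time: 12.5
tool_pos: [0.4791, 0.2262, 0.2311]
tool_rot: [0.129, -0.043, 0.991, 0.005]
contact_force: [0.7, -0.0, -0.3]
gripper_width: 0.172
grasp_force: 78.4
```

```bash
cat > st.py <<'E'
from hm import *
p0,R0,s=tool();e=np.array([-.0791,-.001,-.0051])
print("eye",p0+R0.apply(e),s["contact_force"],s["ft_torque"],s["joint_pos"],s["time"],s["grasp_force"])
f=look("scene","sx");W=cloud(f);hsv=cv2.cvtColor(f["pixels"],cv2.COLOR_BGR2HSV).astype(int)
# ring/hook region low-saturation points, bias removed
k=np.zeros((480,640),bool);k[236:268,430:458]=1
k&=(hsv[...,1]<70)&(W[...,2]>.225)&(W[...,0]>.52)&(W[...,0]<.585);b=W[k]-[.0025,.003,.003]
print(len(b));h=np.round(b[np.argsort(-b[:,2])]*1000).astype(int);print(h[::6].tolist())
E
python3 st.py
```

```text
eye [0.5540913  0.23185352 0.25622092] [ 0.72910235 -0.00119811 -0.27123609] [-0.01951695  0.17648125  0.0350951 ] [ 0.33313274 -0.32649656  1.99400256 -0.06843614  1.22417795 -1.31008663] 12.5 78.38220834732056
143
[[554, 232, 264], [559, 223, 262], [562, 223, 262], [559, 221, 261], [556, 242, 260], [563, 222, 260], [558, 236, 259], [554, 231, 259], [555, 229, 258], [566, 235, 258], [547, 236, 258], [545, 234, 257], [561, 243, 257], [557, 243, 256], [547, 237, 256], [562, 224, 255], [543, 222, 253], [558, 232, 247], [556, 230, 242], [557, 231, 238], [562, 229, 237], [566, 232, 236], [555, 229, 236], [573, 233, 235]]
```

```bash
python3 - <<'E'
from h import *
e=np.array([-.0791,-.001,-.0051])
for E,a in [([.5545,.232,.250],15),([.5547,.232,.246],19),([.555,.232,.243],24),([.5555,.232,.241],29),([.556,.232,.239],34),([.557,.232,.2375],39)]:
    Rt=pose(185,a);rel(np.array(E)-Rt.apply(e),Rt)
E
```

```text
t [0.16 0.02 0.69] r [-0.002  -0.0023  0.0005] at [0.4794 0.2263 0.2316] F [ 0.4 -0.4 -0.7] time 12.55 w 0.17 g 78.4
t [0.18 0.02 1.63] r [-0.002  -0.0722  0.0006] at [0.4794 0.2263 0.2316] F [ 0.4 -0.4 -0.7] time 12.55 w 0.17 g 78.4
t [0.11 0.02 2.61] r [-0.0019 -0.1594  0.0007] at [0.4794 0.2263 0.2316] F [ 0.4 -0.4 -0.7] time 12.55 w 0.17 g 78.4
t [-0.07  0.01  3.48] r [-0.0019 -0.2467  0.0007] at [0.4794 0.2263 0.2316] F [ 0.4 -0.4 -0.7] time 12.55 w 0.17 g 78.4
t [-0.31  0.01  4.34] r [-0.0019 -0.334   0.0008] at [0.4794 0.2263 0.2316] F [ 0.4 -0.4 -0.7] time 12.55 w 0.17 g 78.4
t [-0.66  0.    5.13] r [-0.0018 -0.4212  0.0009] at [0.4794 0.2263 0.2316] F [ 0.4 -0.4 -0.7] time 12.55 w 0.17 g 78.4
```

send_rows([
  {"translation": [0.16,0.02,0.7],"delta_rot": [0,0,0],"jaw": 0.5},
  {"translation": [0.18,0.02,1.6],"delta_rot": [0,-0.07,0],"jaw": 0.5},
  {"translation": [0.11,0.02,2.6],"delta_rot": [0,-0.16,0],"jaw": 0.5},
  {"translation": [-0.07,0.02,3.5],"delta_rot": [0,-0.247,0],"jaw": 0.5},
  {"translation": [-0.3,0.01,4.3],"delta_rot": [0,-0.334,0],"jaw": 0.5},
  {"translation": [-0.66,0,5.1],"delta_rot": [0,-0.42,0],"jaw": 0.5},
  {"translation": [-0.66,0,5.1],"delta_rot": [0,-0.42,0],"jaw": 0.5},
  {"translation": [-0.66,0,5.1],"delta_rot": [0,-0.42,0],"jaw": 0.5},
])

```text
time: 13.35
tool_pos: [0.4988, 0.228, 0.1845]
tool_rot: [0.333, -0.042, 0.942, 0.014]
contact_force: [-0.2, 0.3, -0.7]
gripper_width: 0.169
grasp_force: 78.4
```

```bash
python3 st.py
```

```text
eye [0.55700315 0.23219771 0.23810603] [-0.19729357  0.27259504 -0.71882288] [-0.0982432   0.35717047  0.02507122] [ 0.38249886 -0.44560006  2.24527006 -0.28754183  0.70587984 -1.11822522] 13.35 78.35778594017029
108
[[553, 232, 263], [552, 234, 260], [553, 229, 257], [553, 234, 252], [563, 230, 248], [565, 234, 247], [560, 237, 246], [556, 232, 246], [566, 235, 245], [560, 243, 244], [559, 220, 243], [563, 223, 242], [562, 221, 241], [577, 232, 239], [570, 232, 237], [543, 223, 236], [558, 232, 235], [570, 229, 234]]
```

send_rows([
  {"translation": [-0.1,0,0.2],"delta_rot": [0,0,0],"jaw": 0.5},
  {"translation": [-0.18,0,0.4],"delta_rot": [0,0,0],"jaw": 0.5},
  {"translation": [-0.18,0,0.4],"delta_rot": [0,0,0],"jaw": 0.5},
  {"translation": [-0.18,0,0.4],"delta_rot": [0,0,0],"jaw": 4},
  {"translation": [-0.18,0,0.4],"delta_rot": [0,0,0],"jaw": 6},
  {"translation": [-0.18,0,0.4],"delta_rot": [0,0,0],"jaw": 6},
  {"translation": [-0.18,0,0.4],"delta_rot": [0,0,0],"jaw": 6},
  {"translation": [-0.18,0,0.4],"delta_rot": [0,0,0],"jaw": 6},
])

```text
time: 14.2
tool_pos: [0.5031, 0.2284, 0.183]
tool_rot: [0.334, -0.041, 0.942, 0.014]
contact_force: [-0.0, 0.9, -0.4]
gripper_width: 0.701
grasp_force: 0.0
```

```bash
cat > hb.py <<'E'
from hm import *
f=look("scene","sy");W=cloud(f)-[.0025,.003,.003];hsv=cv2.cvtColor(f["pixels"],cv2.COLOR_BGR2HSV).astype(int)
k=np.zeros((480,640),bool);k[225:330,405:475]=1
k&=(hsv[...,0]>100)&(hsv[...,0]<130)&(hsv[...,1]>110)&(W[...,2]>.05);b=W[k];b=b[np.argsort(-b[:,2])]
print("blue",len(b),np.round(b[::max(1,len(b)//12)]*1000).astype(int).tolist())
E
python3 hb.py; python3 st.py
```

```text
blue 142 [[585, 232, 220], [593, 230, 211], [597, 238, 207], [596, 232, 190], [595, 237, 180], [599, 236, 175], [597, 232, 168], [596, 233, 162], [597, 238, 157], [597, 235, 150], [595, 237, 143], [595, 237, 134], [596, 236, 126]]
eye [0.5611395  0.23255007 0.23660102] [-0.21802351 -0.08577174  0.32972523] [-0.01043984  0.29788833  0.02956875] [ 0.37960916 -0.43196805  2.23944538 -0.28895782  0.69560397 -1.11774689] 14.25 0.0
66
[[552, 231, 262], [555, 233, 260], [554, 233, 257], [554, 232, 252], [554, 234, 247], [554, 232, 242], [571, 232, 239], [577, 229, 237], [564, 230, 237], [576, 230, 236], [569, 234, 235]]
```

```bash
python3 - <<'E'
from h import *
for p,a,y in [([.455,.225,.22],39,185),([.43,.21,.25],31,190),([.42,.18,.26],23,195),([.42,.15,.27],15,199),([.43,.11,.27],8,203),([.44,.07,.27],0,208)]:
    rel(p,pose(y,a))
E
```

```text
t [ 1.39  0.08 -5.92] r [-0.0013 -0.0002  0.0012] at [0.503  0.2284 0.1828] F [-0.1 -0.7 -0.6] time 14.3 w 0.703 g 0.0
t [ 1.55 -1.2  -9.9 ] r [-0.0515  0.1393 -0.0705] at [0.503  0.2284 0.1828] F [-0.1 -0.7 -0.6] time 14.3 w 0.703 g 0.0
t [  1.9   -4.11 -11.46] r [-0.0917  0.2782 -0.1491] at [0.503  0.2284 0.1828] F [-0.1 -0.7 -0.6] time 14.3 w 0.703 g 0.0
t [  1.48  -7.1  -12.4 ] r [-0.1133  0.4164 -0.2184] at [0.503  0.2284 0.1828] F [-0.1 -0.7 -0.6] time 14.3 w 0.703 g 0.0
t [  0.98 -11.17 -11.99] r [-0.1284  0.5361 -0.2908] at [0.503  0.2284 0.1828] F [-0.1 -0.7 -0.6] time 14.3 w 0.703 g 0.0
t [  0.48 -15.24 -11.58] r [-0.1382  0.6709 -0.3851] at [0.503  0.2284 0.1828] F [-0.1 -0.7 -0.6] time 14.3 w 0.703 g 0.0
```

send_rows([
  {"translation": [1.0,0,-3.5],"delta_rot": [0,0,0],"jaw": 6},
  {"translation": [1.4,0,-7],"delta_rot": [0,0,0],"jaw": 6},
  {"translation": [1.5,-1.2,-9.9],"delta_rot": [-0.05,0.14,-0.07],"jaw": 6},
  {"translation": [1.9,-4.1,-11.5],"delta_rot": [-0.09,0.28,-0.15],"jaw": 5},
  {"translation": [1.5,-7.1,-12.4],"delta_rot": [-0.11,0.42,-0.22],"jaw": 5},
  {"translation": [1,-11.2,-12],"delta_rot": [-0.13,0.54,-0.29],"jaw": 5},
  {"translation": [0.5,-15.2,-11.6],"delta_rot": [-0.138,0.67,-0.385],"jaw": 5},
  {"translation": [0.5,-15.2,-11.6],"delta_rot": [-0.138,0.67,-0.385],"jaw": 5},
])

```text
time: 15.1
tool_pos: [0.4417, 0.0666, 0.2704]
tool_rot: [-0.001, -0.24, 0.971, -0.001]
contact_force: [-0.2, 0.6, -0.1]
gripper_width: 0.585
grasp_force: 0.0
```

```bash
python3 hb.py; python3 - <<'E'
from h import *
rel([.455,-.02,.27],pose(235.5))
E
```

```text
blue 99 [[585, 232, 219], [594, 230, 211], [597, 236, 206], [596, 233, 187], [595, 237, 183], [594, 234, 175], [597, 234, 169], [597, 235, 164], [596, 235, 157], [594, 234, 150], [596, 232, 141], [597, 231, 134], [593, 234, 122]]
t [ 2.92 -8.45  0.  ] r [ 0.0007 -0.0028 -0.4824] at [0.4413 0.0684 0.2699] F [-0.8  0.4 -0.3] time 15.15 w 0.589 g 0.0
```

```bash
python3 - <<'E'
from h import *
rel([.503,.006,.25],pose(235.5))
E
```

```text
t [-2.54 -8.4   1.98] r [ 0.0007 -0.0028 -0.4824] at [0.4413 0.0684 0.2699] F [-0.8  0.4 -0.3] time 15.15 w 0.589 g 0.0
```

send_rows([
  {"translation": [-1,-3,1],"delta_rot": [0,0,-0.14],"jaw": 5},
  {"translation": [-2,-6,2],"delta_rot": [0,0,-0.28],"jaw": 5},
  {"translation": [-2.5,-8.4,2],"delta_rot": [0,-0.003,-0.42],"jaw": 5},
  {"translation": [-2.5,-8.4,2],"delta_rot": [0,-0.003,-0.482],"jaw": 5},
  {"translation": [-2.5,-8.4,2],"delta_rot": [0,-0.003,-0.482],"jaw": 5},
  {"translation": [-2.5,-8.4,2],"delta_rot": [0,-0.003,-0.482],"jaw": 5},
  {"translation": [-2.5,-8.4,2],"delta_rot": [0,-0.003,-0.482],"jaw": 5},
  {"translation": [-2.5,-8.4,2],"delta_rot": [0,-0.003,-0.482],"jaw": 5},
])

```text
time: 15.95
tool_pos: [0.5009, 0.0084, 0.2501]
tool_rot: [0.002, -0.467, 0.885, 0.0]
contact_force: [0.5, 0.4, -0.1]
gripper_width: 0.589
grasp_force: 0.0
```

```bash
python3 - <<'E'
from h import *
f=look("wrist","w3");W=cloud(f);z=W[...,2]
hsv=cv2.cvtColor(f["pixels"],cv2.COLOR_BGR2HSV).astype(int)
n=np.linalg.norm(W[...,:2]-[.48,-.028],axis=-1)<.06
o=W[n&(hsv[...,0]<22)&(hsv[...,1]>150)&(hsv[...,2]>100)&(z>.045)&(z<.065)]
r=cv2.minAreaRect((o[:,:2]*1000).astype(np.float32));print("grip",len(o),o.mean(0),r)
d=np.linalg.svd(o[:,:2]-o[:,:2].mean(0),full_matrices=False)[2][0];print(np.degrees(np.arctan2(d[1],d[0])))
q=W[n&(abs(z-.025)<.005)];c,rad=cv2.minEnclosingCircle((q[:,:2]*1000).astype(np.float32));print("flange",len(q),c,rad,np.ptp(q,0))
rel([o[:,0].mean(),o[:,1].mean(),.08],pose(np.degrees(np.arctan2(d[1],d[0]))%180+180))
E
```

```text
grip 1155 [ 0.47859641 -0.02892971  0.05627153] ((479.453857421875, -27.590181350708008), (61.06262969970703, 14.126757621765137), 55.359214782714844)
55.461694877637505
flange 7248 (479.3536071777344, -27.345518112182617) 48.91923522949219 [0.09755834 0.09714126 0.00587236]
t [ 4.4  -0.23 17.  ] r [-0.0017  0.0035  0.0028] at [0.501  0.0083 0.2502] F [-0.8 -0.4 -1.1] time 16.0 w 0.587 g 0.0
```

send_rows([
  {"translation": [1.5,-0.1,4],"delta_rot": [0,0.003,0.003],"jaw": 5},
  {"translation": [3,-0.2,8],"delta_rot": [0,0.003,0.003],"jaw": 5},
  {"translation": [4.2,-0.22,12],"delta_rot": [0,0.003,0.003],"jaw": 5},
  {"translation": [4.24,-0.22,15],"delta_rot": [0,0.003,0.003],"jaw": 5},
  {"translation": [4.24,-0.22,17],"delta_rot": [0,0.003,0.003],"jaw": 5},
  {"translation": [4.24,-0.22,17],"delta_rot": [0,0.003,0.003],"jaw": 5},
  {"translation": [4.24,-0.22,17],"delta_rot": [0,0.003,0.003],"jaw": 5},
  {"translation": [4.24,-0.22,17],"delta_rot": [0,0.003,0.003],"jaw": 5},
])

```text
time: 16.8
tool_pos: [0.4808, -0.0281, 0.0818]
tool_rot: [0.002, -0.465, 0.885, -0.002]
contact_force: [-0.5, 0.5, 0.4]
gripper_width: 0.582
grasp_force: 0.0
```

```bash
python3 - <<'E'
from h import *
rel([.4794,-.0275,.043],pose(235.4))
E
```

```text
t [0.04 0.17 3.88] r [-0.0042  0.0015  0.0009] at [ 0.4808 -0.0281  0.0818] F [-0.5  0.5  0.4] time 16.8 w 0.582 g 0.0
```

send_rows([
  {"translation": [0.04,0.15,1.5],"delta_rot": [-0.003,0.001,0],"jaw": 5},
  {"translation": [0.04,0.15,3],"delta_rot": [-0.003,0.001,0],"jaw": 5},
  {"translation": [0.04,0.15,3.7],"delta_rot": [-0.003,0.001,0],"jaw": 5},
  {"translation": [0.04,0.15,3.8],"delta_rot": [-0.003,0.001,0],"jaw": 5},
  {"translation": [0.04,0.15,3.8],"delta_rot": [-0.003,0.001,0],"jaw": 3},
  {"translation": [0.04,0.15,3.8],"delta_rot": [-0.003,0.001,0],"jaw": 0.5},
  {"translation": [0.04,0.15,3.8],"delta_rot": [-0.003,0.001,0],"jaw": 0.5},
  {"translation": [0.04,0.15,3.8],"delta_rot": [-0.003,0.001,0],"jaw": 0.5},
])

```text
time: 17.6
tool_pos: [0.4788, -0.0277, 0.0427]
tool_rot: [-0.0, -0.465, 0.885, 0.0]
contact_force: [0.1, 0.1, 2.0]
gripper_width: 0.168
grasp_force: 59.0
```

```bash
python3 - <<'E'
from h import *
rel([.56,-.18,.25],pose(180.5))
E
```

```text
t [  7.94 -15.33 -20.73] r [ 0.000e+00 -1.000e-04  9.587e-01] at [ 0.4788 -0.0277  0.0427] F [0.1 0.1 2. ] time 17.6 w 0.168 g 59.0
```

```bash
cat > mill.py <<'E'
from h import *
import sys
def mill(n,nm,z0,bias):
    f=look(n,nm);W=cloud(f)-bias;hsv=cv2.cvtColor(f["pixels"],cv2.COLOR_BGR2HSV).astype(int)
    Q=np.stack(np.mgrid[:480,:640][::-1],-1).reshape(-1,2)
    Rm=cv2.Rodrigues(np.array(f["rvec"],float))[0];c=-Rm.T@np.array(f["tvec"]).reshape(3)
    D=np.c_[(Q[:,0]-f["cx"])/f["fx"],(Q[:,1]-f["cy"])/f["fy"],np.ones(len(Q))]@Rm
    P=(c+D*((.15-c[2])/D[:,2])[:,None]).reshape(480,640,3)-bias
    z=W[...,2]; ctr=np.array([.632,-.244])
    for _ in range(3):
        r=np.linalg.norm(P[...,:2]-ctr,axis=-1)
        k=(abs(z-.15)<.006)&(r<.066)&(r>.03)
        pts=P[k][:,:2]; a,b=(pts*1000).astype(np.float32),0
        (cx,cy),rad=cv2.minEnclosingCircle(a); ctr=np.array([cx,cy])/1000
    print(n,"collar centre",ctr,rad,k.sum())
    r=np.linalg.norm(P[...,:2]-ctr,axis=-1);ann=(r>.04)&(r<.06)&(abs(z-.15)<.008)
    ang=np.degrees(np.arctan2(P[...,1]-ctr[1],P[...,0]-ctr[0]))
    for nme,m in(("red",((hsv[...,0]<6)|(hsv[...,0]>172))&(hsv[...,1]>130)),("orange",(hsv[...,0]>7)&(hsv[...,0]<22)&(hsv[...,1]>130)),("white",(hsv[...,2]>215)&(hsv[...,1]<30))):
        kk=ann&m
        if kk.sum()<2: continue
        lab=cv2.connectedComponentsWithStats(cv2.dilate(kk.astype(np.uint8),np.ones((3,3))))
        for i in range(1,lab[0]):
            s=kk&(lab[1]==i); print(nme,s.sum(),P[s].mean(0)[:2].round(4),ang[s].mean().round(1),r[s].mean().round(4))
if __name__=="__main__":
    mill("top","t5",.15,np.array([.001,-.003,0]));mill("scene","s9",.15,np.array([.0025,.003,.002]))
E
python3 mill.py
```

```text
top collar centre [ 0.63350836 -0.24178703] 59.68181228637695 816
red 7 [ 0.6323 -0.1896] 91.4 0.0522
red 8 [ 0.6336 -0.2979] -89.9 0.0561
orange 7 [ 0.6712 -0.2813] -46.4 0.0546
orange 7 [ 0.5937 -0.2049] 137.1 0.0543
scene collar centre [ 0.62992267 -0.24467503] 61.637760162353516 908
red 4 [ 0.6258 -0.3019] -94.1 0.0574
red 8 [ 0.6257 -0.1931] 94.7 0.0517
orange 4 [ 0.5877 -0.2089] 139.7 0.0554
orange 6 [ 0.6647 -0.285 ] -49.3 0.0533
```

```bash
python3 - <<'E'
import mill,h
import numpy as np
mill.look=lambda n,nm:dict(np.load(nm+".npz"))
mill.mill("wrist","w1",.15,np.array([0,0,.002]))
E
```

```text
wrist collar centre [ 0.62764392 -0.24036693] 65.16419219970703 5877
red 44 [ 0.6326 -0.1906] 84.3 0.05
red 23 [ 0.6331 -0.2981] -84.6 0.058
red 1 [ 0.6692 -0.2823] -45.3 0.0591
orange 2 [ 0.6681 -0.2828] -46.3 0.0586
white 556 [ 0.5877 -0.211 ] 143.7 0.05
white 8 [ 0.5821 -0.2255] 162.0 0.0479
white 44 [ 0.5786 -0.2452] -174.4 0.0493
white 16 [ 0.6858 -0.2449] -4.5 0.0583
```

send_rows([
  {"translation": [0,0,-3],"delta_rot": [0,0,0],"jaw": 0.5},
  {"translation": [0,0,-7],"delta_rot": [0,0,0],"jaw": 0.5},
  {"translation": [0,0,-12],"delta_rot": [0,0,0],"jaw": 0.5},
  {"translation": [0,0,-17],"delta_rot": [0,0,0],"jaw": 0.5},
  {"translation": [0,-2,-21],"delta_rot": [0,0,0.14],"jaw": 0.5},
  {"translation": [0,-5,-22],"delta_rot": [0,0,0.28],"jaw": 0.5},
  {"translation": [0,-8,-22],"delta_rot": [0,0,0.42],"jaw": 0.5},
  {"translation": [0,-12,-22],"delta_rot": [0,0,0.56],"jaw": 0.5},
])

```text
time: 18.5
tool_pos: [0.5778, -0.0958, 0.262]
tool_rot: [-0.001, -0.2, 0.98, 0.0]
contact_force: [0.3, 0.0, -1.8]
gripper_width: 0.163
grasp_force: 59.0
```

```bash
python3 - <<'E'
from h import *
rel([.65,-.195,.27],pose(180.4))
E
```

```text
t [ -2.76 -11.95  -0.81] r [ 0.0008 -0.0014  0.3955] at [ 0.5778 -0.0958  0.262 ] F [ 0.3  0.  -1.8] time 18.5 w 0.163 g 59.0
```

```bash
python3 - <<'E'
from h import *
rel([.70,-.235,.29],pose(180.4))
E
```

```text
t [ -5.79 -17.59  -2.82] r [ 0.0008 -0.0014  0.3955] at [ 0.5778 -0.0958  0.262 ] F [ 0.3  0.  -1.8] time 18.5 w 0.163 g 59.0
```

send_rows([
  {"translation": [-1.5,-4.4,-2.8],"delta_rot": [0,0,0.1],"jaw": 0.5},
  {"translation": [-2.9,-8.8,-2.8],"delta_rot": [0,0,0.2],"jaw": 0.5},
  {"translation": [-4.4,-13.2,-2.8],"delta_rot": [0,0,0.3],"jaw": 0.5},
  {"translation": [-5.8,-17.6,-2.8],"delta_rot": [0,0,0.395],"jaw": 0.5},
  {"translation": [-5.8,-17.6,-2.8],"delta_rot": [0,0,0.395],"jaw": 0.5},
  {"translation": [-5.8,-17.6,-2.8],"delta_rot": [0,0,0.395],"jaw": 0.5},
  {"translation": [-5.8,-17.6,-2.8],"delta_rot": [0,0,0.395],"jaw": 0.5},
  {"translation": [-5.8,-17.6,-2.8],"delta_rot": [0,0,0.395],"jaw": 0.5},
])

```text
time: 19.3
tool_pos: [0.6998, -0.233, 0.2902]
tool_rot: [-0.001, -0.007, 1.0, 0.0]
contact_force: [-0.5, -0.2, -1.6]
gripper_width: 0.163
grasp_force: 59.1
```

```bash
python3 - <<'E'
import mill
from h import *
mill.mill("wrist","w4",.15,np.array([0,0,.002]))
f=dict(np.load("w4.npz"));W=cloud(f);z=W[...,2];hsv=cv2.cvtColor(f["pixels"],cv2.COLOR_BGR2HSV).astype(int)
# held lid: bar and flange relative to tool
p0,R0,s=tool();L=R0.inv().apply((W-p0).reshape(-1,3)).reshape(W.shape)
near=(np.linalg.norm(L[...,:2],axis=-1)<.055)&(abs(L[...,2]-.019)<.006)
q=L[near];print("flange",len(q),q.min(0),q.max(0),q[:,2].mean())
o=L[(hsv[...,0]<22)&(hsv[...,1]>150)&(np.linalg.norm(L,axis=-1)<.06)];print("orange",len(o),o.min(0) if len(o) else 0,o.max(0) if len(o) else 0)
rel([.632,-.2446,.22],pose(180.3))
E
```

```text
wrist collar centre [ 0.63243268 -0.24401595] 58.49669647216797 10667
red 84 [ 0.6325 -0.299 ] -89.9 0.055
red 73 [ 0.6321 -0.1899] 90.4 0.0541
orange 91 [ 0.5936 -0.2062] 135.7 0.0542
orange 76 [ 0.671  -0.2827] -45.1 0.0546
white 103 [ 0.5777 -0.2446] -29.1 0.0547
flange 20290 [-0.04823504 -0.04825808  0.01300154] [0.04858673 0.04886211 0.02010383] 0.01607707971074645
orange 6447 [-0.04626714 -0.00898915 -0.02013059] [0.03145527 0.00781059 0.01680156]
t [ 6.8  -1.06  7.06] r [-0.     -0.0008  0.0086] at [ 0.6999 -0.2331  0.2905] F [-0.4 -0.6 -1.1] time 19.35 w 0.166 g 59.1
```

send_rows([
  {"translation": [3,-0.5,1],"delta_rot": [0,0,0.008],"jaw": 0.5},
  {"translation": [6,-1.0,3],"delta_rot": [0,0,0.008],"jaw": 0.5},
  {"translation": [6.77,-1.1,5.5],"delta_rot": [0,0,0.008],"jaw": 0.5},
  {"translation": [6.77,-1.1,7.2],"delta_rot": [0,0,0.008],"jaw": 0.5},
  {"translation": [6.77,-1.1,7.2],"delta_rot": [0,0,0.008],"jaw": 0.5},
  {"translation": [6.77,-1.1,7.2],"delta_rot": [0,0,0.008],"jaw": 0.5},
  {"translation": [6.77,-1.1,7.2],"delta_rot": [0,0,0.008],"jaw": 0.5},
  {"translation": [6.77,-1.1,7.2],"delta_rot": [0,0,0.008],"jaw": 0.5},
])

```text
time: 20.15
tool_pos: [0.6338, -0.2463, 0.2193]
tool_rot: [0.0, -0.003, 1.0, -0.0]
contact_force: [0.1, 0.2, -0.5]
gripper_width: 0.167
grasp_force: 59.1
```

```bash
python3 - <<'E'
from h import *
rel([.6323,-.2443,.2],pose(180.27))
rel([.6323,-.2443,.1727],pose(180.27))
E
```

```text
t [0.15 0.2  1.93] r [-0.001   0.0006  0.0003] at [ 0.6338 -0.2463  0.2193] F [ 0.1  0.2 -0.5] time 20.15 w 0.167 g 59.1
t [0.15 0.2  4.66] r [-0.001   0.0006  0.0003] at [ 0.6338 -0.2463  0.2193] F [ 0.1  0.2 -0.5] time 20.15 w 0.167 g 59.1
```

send_rows([
  {"translation": [0.15,0.2,0.5],"delta_rot": [0,0,0],"jaw": 0.5},
  {"translation": [0.15,0.2,1],"delta_rot": [0,0,0],"jaw": 0.5},
  {"translation": [0.15,0.2,1.6],"delta_rot": [0,0,0],"jaw": 0.5},
  {"translation": [0.15,0.2,1.8],"delta_rot": [0,0,0],"jaw": 0.5},
  {"translation": [0.15,0.2,1.8],"delta_rot": [0,0,0],"jaw": 0.5},
  {"translation": [0.15,0.2,1.8],"delta_rot": [0,0,0],"jaw": 0.5},
  {"translation": [0.15,0.2,1.8],"delta_rot": [0,0,0],"jaw": 0.5},
  {"translation": [0.15,0.2,1.8],"delta_rot": [0,0,0],"jaw": 0.5},
])

```text
time: 20.95
tool_pos: [0.6312, -0.2441, 0.1998]
tool_rot: [-0.001, -0.002, 1.0, 0.0]
contact_force: [-0.5, -0.3, -2.0]
gripper_width: 0.17
grasp_force: 59.1
```

```bash
python3 - <<'E'
from h import *
rel([.6323,-.2443,.1727],pose(180.27))
E
```

```text
t [-0.11 -0.02  2.71] r [ 0.0001 -0.0015 -0.0002] at [ 0.6312 -0.2441  0.1998] F [-0.5 -0.3 -2. ] time 20.95 w 0.17 g 59.1
```

send_rows([
  {"translation": [-0.1,0,0.3],"delta_rot": [0,0,0],"jaw": 0.5},
  {"translation": [-0.1,0,0.6],"delta_rot": [0,0,0],"jaw": 0.5},
  {"translation": [-0.1,0,0.9],"delta_rot": [0,0,0],"jaw": 0.5},
  {"translation": [-0.1,0,1.1],"delta_rot": [0,0,0],"jaw": 0.5},
  {"translation": [-0.1,0,1.3],"delta_rot": [0,0,0],"jaw": 0.5},
  {"translation": [-0.1,0,1.5],"delta_rot": [0,0,0],"jaw": 0.5},
  {"translation": [-0.1,0,1.7],"delta_rot": [0,0,0],"jaw": 0.5},
  {"translation": [-0.1,0,1.7],"delta_rot": [0,0,0],"jaw": 0.5},
])

```text
time: 21.75
tool_pos: [0.6319, -0.244, 0.182]
tool_rot: [-0.001, -0.002, 1.0, 0.0]
contact_force: [-0.3, -0.3, -1.7]
gripper_width: 0.163
grasp_force: 59.1
```

```bash
python3 - <<'E'
from h import *
rel([.6323,-.2443,.1727],pose(180.27));print(tool()[2]["ft_torque"])
E
```

```text
t [-0.04 -0.03  0.93] r [ 0.0007 -0.0025 -0.0002] at [ 0.6319 -0.244   0.182 ] F [-0.3 -0.3 -1.7] time 21.75 w 0.163 g 59.1
[-0.0222314   0.01779016  0.01316413]
```

send_rows([
  {"translation": [-0.03,-0.02,0.2],"delta_rot": [0,-0.002,0],"jaw": 0.5},
  {"translation": [-0.03,-0.02,0.4],"delta_rot": [0,-0.002,0],"jaw": 0.5},
  {"translation": [-0.03,-0.02,0.6],"delta_rot": [0,-0.002,0],"jaw": 0.5},
  {"translation": [-0.03,-0.02,0.8],"delta_rot": [0,-0.002,0],"jaw": 0.5},
  {"translation": [-0.03,-0.02,0.93],"delta_rot": [0,-0.002,0],"jaw": 0.5},
  {"translation": [-0.03,-0.02,0.95],"delta_rot": [0,-0.002,0],"jaw": 0.5},
  {"translation": [-0.03,-0.02,0.95],"delta_rot": [0,-0.002,0],"jaw": 0.5},
  {"translation": [-0.03,-0.02,0.95],"delta_rot": [0,-0.002,0],"jaw": 0.5},
])

```text
time: 22.55
tool_pos: [0.6324, -0.2442, 0.173]
tool_rot: [0.0, -0.002, 1.0, 0.0]
contact_force: [-0.4, -0.4, -1.5]
gripper_width: 0.164
grasp_force: 59.3
```

```bash
python3 - <<'E'
from h import *
rel([.6323,-.2443,.1727],pose(180.27));print(tool()[2]["ft_torque"],tool()[2]["joint_pos"])
rel([.6323,-.2443,.1727],pose(135.27))
E
```

```text
t [ 0.01 -0.01  0.03] r [ 0.0004  0.0001 -0.0001] at [ 0.6324 -0.2442  0.173 ] F [-0.4 -0.4 -1.5] time 22.55 w 0.164 g 59.3
[-0.02370963  0.01843931  0.05141385] [-4.78401486e-01  2.25109200e-01  1.54604236e+00  3.73416250e-04
  1.37054840e+00 -2.05383481e+00]
t [ 0.01 -0.01  0.03] r [ 4.000e-04 -1.000e-04  7.852e-01] at [ 0.6324 -0.2442  0.173 ] F [-0.4 -0.4 -1.5] time 22.55 w 0.164 g 59.3
```

send_rows([
  {"translation": [0,0,0.04],"delta_rot": [0,0,0.0],"jaw": 0.5},
  {"translation": [0,0,0.04],"delta_rot": [0,0,0.1],"jaw": 0.5},
  {"translation": [0,0,0.04],"delta_rot": [0,0,0.2],"jaw": 0.5},
  {"translation": [0,0,0.04],"delta_rot": [0,0,0.3],"jaw": 0.5},
  {"translation": [0,0,0.04],"delta_rot": [0,0,0.4],"jaw": 0.5},
  {"translation": [0,0,0.04],"delta_rot": [0,0,0.5],"jaw": 0.5},
  {"translation": [0,0,0.04],"delta_rot": [0,0,0.6],"jaw": 0.5},
  {"translation": [0,0,0.04],"delta_rot": [0,0,0.6],"jaw": 0.5},
])

```text
time: 23.35
tool_pos: [0.6323, -0.2447, 0.1728]
tool_rot: [0.0, 0.293, 0.956, -0.0]
contact_force: [-0.8, -1.8, -0.6]
gripper_width: 0.166
grasp_force: 59.2
```

```bash
python3 - <<'E'
from h import *
rel([.6323,-.2443,.1727],pose(135.27));print(tool()[2]["ft_torque"])
E
```

```text
t [0.02 0.04 0.01] r [-0.0005  0.0005  0.1853] at [ 0.6323 -0.2447  0.1728] F [-0.8 -1.8 -0.6] time 23.35 w 0.166 g 59.2
[-0.2678184   0.11306377  0.07158889]
```

send_rows([
  {"translation": [0.02,0.04,0],"delta_rot": [0,0,0.06],"jaw": 0.5},
  {"translation": [0.02,0.04,0],"delta_rot": [0,0,0.12],"jaw": 0.5},
  {"translation": [0.02,0.04,0],"delta_rot": [0,0,0.185],"jaw": 0.5},
  {"translation": [0.02,0.04,0],"delta_rot": [0,0,0.185],"jaw": 0.5},
  {"translation": [0.02,0.04,0],"delta_rot": [0,0,0.185],"jaw": 0.5},
  {"translation": [0.02,0.04,0],"delta_rot": [0,0,0.185],"jaw": 0.5},
  {"translation": [0.02,0.04,0],"delta_rot": [0,0,0.185],"jaw": 0.5},
  {"translation": [0.02,0.04,0],"delta_rot": [0,0,0.185],"jaw": 0.5},
])

```text
time: 24.15
tool_pos: [0.6325, -0.2444, 0.1729]
tool_rot: [0.0, 0.38, 0.925, -0.0]
contact_force: [-1.9, -5.7, 0.2]
gripper_width: 0.165
grasp_force: 59.3
```

```bash
python3 hb.py; python3 - <<'E'
from h import *
rel([.6323,-.2443,.1727],pose(135.27));p0,R0,s=tool();print(s["ft_torque"],s["joint_vel"].round(4))
f=look("wrist","w5");W=cloud(f);hsv=cv2.cvtColor(f["pixels"],cv2.COLOR_BGR2HSV).astype(int)
L=R0.inv().apply((W-p0).reshape(-1,3)).reshape(W.shape)
# lid's white stripe (on flange, r 33..49) and visible orange bar top in tool frame
r=np.linalg.norm(L[...,:2],axis=-1)
o=W[(hsv[...,0]<22)&(hsv[...,1]>150)&(r<.034)&(L[...,2]<.012)&(L[...,2]>-.02)]
w=W[(hsv[...,2]>180)&(hsv[...,1]<50)&(r<.05)&(r>.03)&(abs(L[...,2]-.016)<.008)]
c=np.array([.6323,-.2443])
for n,q in(("bar",o),("stripe",w)):
    if len(q): m=q[:,:2].mean(0)-c;print(n,len(q),q.mean(0),np.degrees(np.arctan2(m[1],m[0])))
fl=W[(r<.05)&(r>.036)&(abs(L[...,2]-.016)<.008)];print("flange z",np.median(fl[:,2]),len(fl))
E
```

```text
blue 120 [[585, 232, 219], [597, 236, 209], [593, 239, 204], [597, 232, 185], [597, 233, 177], [593, 238, 171], [597, 235, 164], [592, 238, 158], [596, 236, 152], [597, 231, 145], [598, 233, 136], [597, 232, 128]]
t [ 0.02 -0.01  0.01] r [-0.0002  0.0009  0.0008] at [ 0.6325 -0.2443  0.1728] F [-1.5 -4.2  0.2] time 24.2 w 0.163 g 59.3
[-0.83008945  0.20067264  0.13951779] [ 0.0003  0.0012  0.0014  0.0049 -0.0006  0.0003]
bar 6432 [ 0.62796056 -0.23908979  0.18464619] 129.78998529576415
stripe 345 [ 0.60263971 -0.21423985  0.15720243] 134.61638270367084
flange z 0.15653241695026654 12904
```

```bash
python3 -c "
from plant import *
print(job_done())"
```

```text
the job is handed in; nothing more can be done
None
```

The job is handed in at about 24 s. My last camera readings show the scoop hanging by its eye on the front hook. They also show the lid seated and held about 45° clockwise on the orange marks, hand still gripping. One risk: on the first hanging try, joint 4 read -1.022 rad against its listed limit of -1.02. That try also took the scoop off the hook, so I re-hung it.

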